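# Clear the orbital shaker and set its transport lock

### The arm

A 7-joint arm with a two-finger parallel gripper is mounted at the origin on the work surface. World frame = base frame: x ahead of the robot, y to its left, z up, the work surface at z = 0. Lengths are in mm, angles in rad, forces in N, time in s.
With the tool pointing down it reaches from about 425 to 975 mm from the base axis. Payload 16.7 kg.
Tool frame: the origin (TCP) lies on the mounting face of the last link; the fingertips stand 173 mm ahead of it and the grasp point (between the pads) lies 155 mm ahead of it; z points along the fingers, y is the direction in which the jaws open and shut (so a half turn about z gives the same grasp; the last joint's range is limited). The gripper opens to 85 mm and grips with 20 to 120 N. Pads are 22 mm wide; open, the fingers measure 114 mm over their backs; the gripper's body (76 mm by 85 mm) begins 54 mm behind the grasp point. The pads swing forward as they close: fully open they stand 13 mm farther back than shut.
Start: joints at [1.125, 0.426, 0.074, 1.606, -0.034, 1.111, -0.067], TCP at [197.378, -645.469, 404.702] pointing down, gripper open.
Joint ranges: [-2.85, 2.85], [-0.5, 2.14], [-1.23, 1.37], [0.21, 2.46], [-1.02, 4.16], [0.16, 2.05], [-2.73, 2.73]. Speed limits (rad/s): [1.89, 1.89, 2.39, 2.39, 3.01, 3.01, 3.01].

### API

Orientations are given as a rotation vector (axis times angle).
In Python, from rig import r gives the robot as it stands. The module is installed in compiled form; this text tells all that it offers.
- The arm moves only by the tool carry_out, never from a script. Its argument "increments" is a list of rows, each a list of 4 numbers: the shift along the tool's x, y, z in units of 25 mm (1.0 is 25 mm), then the turn about the tool's z in units of 6 degrees (1.0 is 6 degrees). In form: [[tx, ty, tz, roll], ...]. A call has 1 to 10 rows; each row is the pose to reach, as a shift and turn from the pose measured when the call began, along the tool's axes at that moment; what a row does not reach only later rows make up. A row lasts 1/12 s, in which the tool goes at most 41.7 mm and 7.16 degrees, less where a joint would pass 70% of its speed; a pose out of reach is approached as far as the arm can. A call with a gripper value outside its range is refused whole. "jaw" is the closure, from -1 (fully open) to 1 (shut), so that 0 is half open, set as the call begins (left out, the last holds). The fingers move at their own pace and stop on an object; "newtons" is the grip in N (left out, the last holds). Time passes only in rows, so rows that repeat a pose let the fingers close. It gives the time, the measured TCP pose, the force and the opening at its end, in the units of the state.
- r.get_state(): the state, without advancing time (a new reading comes with each control period).
- r.get_image(name): name is "scene" or "top" or "wrist"; returns a dict with "frame" (400x640x3 uint8, red, green, blue), "fx", "fy", "cx", "cy" (pixels), "camera_from_world" (4x4, takes a point from world to camera coordinates); the wrist camera has in their place "hand_eye" (4x4, takes a point from camera to tool coordinates, whose origin is the TCP and whose axes are the flange's). Camera axes: x right, y down, z forward; pixel columns grow to the right and rows downward; lengths in mm; the calibration is good to about 2 mm. A picture is of the moment at which its call begins: read the wrist's pose just before it. There is no depth.
- r.job_done(): hands the job in, once; it reports no verdict.
The state is a dict: "time": time; "qpos": joint angles; "joint_vel": joint speeds; "effort": joint torques, N m; "position": TCP position; "tcp_rot": TCP orientation; "force": force on the tool from outside, world axes, zero at the start; "moment": the same for the moment, N m; "finger_gap": opening from 0.0 (shut) to 1.0 (fully open).
Only numpy, scipy, OpenCV 4.12 (cv2) and the standard library are available. Lean on these libraries where they do the work, as an engineer would, in place of code of your own. Each camera call takes 0.05 s, during which the arm holds its last target. There are 200 camera calls.

### The job

The shaker is being moved to another lab. Clear its platform first: stand the open conical flasks in the wire wash-up basket and the capped bottles in the plastic sample tray, upright and set down gently. Once the platform is empty, take the T-key from the tool block, lower it down the shaft in the middle of the platform onto the square lock stem and turn it clockwise until it stops, then stand the key back in its hole. Leave everything else on the bench where it is.

Things in the scene. Friction and masses are not known exactly. Their poses are not given: they have to be found in the camera images.
- flask1: empty conical glass flask, open mouth: base 64 mm across, straight to 11 mm, cone up to 72 mm, neck 26 mm across from 72 to 103 mm, 90 g. Origin at the centre of its base, z up its axis. Goes to the wire basket. Absent (None from the start) in some runs.
- flask2: empty conical glass flask, open mouth: base 64 mm across, straight to 11 mm, cone up to 72 mm, neck 26 mm across from 72 to 103 mm, 90 g. Origin at the centre of its base, z up its axis. Goes to the wire basket. Absent (None from the start) in some runs.
- flask3: empty conical glass flask, open mouth: base 64 mm across, straight to 11 mm, cone up to 72 mm, neck 26 mm across from 72 to 103 mm, 90 g. Origin at the centre of its base, z up its axis. Goes to the wire basket. Absent (None from the start) in some runs.
- bottle1: round glass bottle with a screw cap: body 56 mm across up to 54 mm, shoulder to 68 mm, cap 40 mm across from 68 to 98 mm, 170 g. Origin at the centre of its base, z up its axis. A sample bottle: it goes to the plastic tray. Absent (None) from the start in some runs.
- bottle2: round glass bottle with a screw cap: body 56 mm across up to 54 mm, shoulder to 68 mm, cap 40 mm across from 68 to 98 mm, 170 g. Origin at the centre of its base, z up its axis. A sample bottle: it goes to the plastic tray. Absent (None) from the start in some runs.
- bottle3: round glass bottle with a screw cap: body 56 mm across up to 54 mm, shoulder to 68 mm, cap 40 mm across from 68 to 98 mm, 170 g. Origin at the centre of its base, z up its axis. A sample bottle: it goes to the plastic tray. Absent (None) from the start in some runs.
- shaker: compact orbital shaker, fixed, white, grey control panel on its -x side (reaches 133 mm from the centre). Flat aluminium platform 240 (x) x 270 (y) mm, its top 120 mm above the origin, with a rim 3 mm thick and 14 mm high all round; the vessels stand on it. A round shaft goes down through its centre. Origin at the centre of its underside, on the bench, z up.
- shaft_mouth (a point): centre of the mouth of the transport-lock shaft, in the platform's centre and level with its top, 120 mm over the bench. The shaft is round, 34 mm in diameter (edge bevelled 3 mm), straight down, 105 mm deep, its floor 15 mm over the bench.
- lock_stem (a point): top centre of the transport-lock stem: a steel square 15 x 15 mm standing in the middle of the shaft's floor, 16 mm of square, then 6 mm tapering to 6 x 6 mm, so its top is 83 mm below the platform's top. z is up the axis; x and y are square to the flats and turn with it. Out of reach of the fingers.
- lock (a joint): angle of the lock stem: 0 = unlocked, grows as it turns clockwise seen from above, to its hard stop at 1.571 (a quarter turn) = locked. It starts between 0 and 0.25, stays where it is left and takes about 0.25 N m to turn.
- key: steel T-key, 162 mm tall, 300 g, standing upright. Origin at the centre of its lower end, z up the shank. Crossbar along x: 84 mm long, 14 x 14 mm in section, centre 155 mm above the origin. Shank 12 mm thick, guide collar 29 mm across at 62 to 69 mm. Lower end: square socket open downwards, 17.5 x 17.5 mm inside, 24 mm deep, flats along x and y, 29.3 mm across its cut outer corners.
- tool_block: grey plastic tool block, fixed, 120 (x) x 60 (y) x 70 mm high; origin at the centre of its underside. The key's hole is 30 mm from the centre towards -x; a screwdriver handle 20 mm thick stands 35 mm towards +x, its top 115 mm over the bench.
- key_hole (a point): centre of the mouth of the key's hole in the tool block, 70 mm over the bench. Round, 34 mm in diameter (edge bevelled 3 mm), 60 mm deep: the key standing in it has its origin 10 mm and its crossbar's centre 165 mm over the bench. (On the lock stem the key goes down to 15 mm and has about 0.18 rad of play each way.)
- basket: wash-up basket for the flasks, fixed: square steel wire basket, 165 x 165 mm outside, walls 4 mm thick and 50 mm high, floor 5 mm thick. Origin at the centre of its underside, x and y along its sides.
- tray: sample tray for the bottles, fixed: square cream plastic tray, 165 x 165 mm outside, solid walls 5 mm thick and 35 mm high, floor 5 mm thick. Origin at the centre of its underside, x and y along its sides.
- wash_bottle: bystander: white plastic wash bottle, 60 mm across, 185 mm tall, upright
- beaker: bystander: small empty glass beaker, 52 mm across, 70 mm tall
- stopper: bystander: cork stopper, 30 mm across, 28 mm tall
- timer: bystander: white kitchen-style lab timer, 60 x 60 x 18 mm, lying flat
- petri_dish: bystander: clear covered dish, 60 mm across, 15 mm high
- amber_bottle: bystander: amber jar with black cap, 48 mm across, 90 mm tall
- spatula: bystander: thin steel lab spatula, 170 mm long, lying flat
Not all that is in view belongs to the job. What is shaped like the flask2 but pink or red is not meant.

How it is judged:
By the outcome, as a careful person would: the job done as asked, in the order asked, and still so for the second after the job is handed in, with the robot touching nothing.
Of flask1, flask2, flask3, bottle1, bottle2, bottle3 only 4 to 6 are there at a start; the rules pass over those that are not, and their reading is None.
At some moment in a run one of flask1, flask2, flask3, bottle1, bottle2, bottle3 may be knocked a few centimetres aside while the robot is not near it.
It also fails if it takes over 210 s, if anything falls off the work surface, if the arm or the gripper's body presses on something with over 40 N, if the wrist force passes 120 N, or if a joint passes its speed limit or range.

## Working session

There is one attempt and no reset: what is moved stays moved. The work goes in short steps, Python scripts to look and compute and a tool call to move; the robot and the scene stay as the last step left them, time stands still between calls to the robot, and variables do not carry over. Pictures are saved under pics/ and viewed, about 12 in all and at most 16, crops included, and the job is handed in when it is done.

Besides the shell and the picture viewer there is one more tool, called as name(argument=value, ...) on one line, values as JSON. carry_out: Moves the arm, as the interface text tells. Its arguments: {"type":"object","properties":{"increments":{"type":"array"},"jaw":{"type":"number"},"newtons":{"type":"number"}},"required":["increments"]}

```bash
mkdir -p pics
cat > h.py <<'E'
import numpy as np, cv2
from scipy.spatial.transform import Rotation as R
from rig import r
def shot(n,f):
    s=r.get_state(); im=r.get_image(n)
    cv2.imwrite('pics/'+f+'.png',im['frame'][:,:,::-1]); 
    if n=='wrist':
        T=np.eye(4);T[:3,:3]=R.from_rotvec(s['tcp_rot']).as_matrix();T[:3,3]=s['position']
        im['wc']=T@im['hand_eye']
    else: im['wc']=np.linalg.inv(im['camera_from_world'])
    return im
def ray(im,u,v,z):
    d=im['wc'][:3,:3]@np.array([(u-im['cx'])/im['fx'],(v-im['cy'])/im['fy'],1]); c=im['wc'][:3,3]
    return (c+d*(z-c[2])/d[2])
def proj(im,p):
    q=np.linalg.inv(im['wc'])@np.r_[p,1]; return np.array([im['fx']*q[0]/q[2]+im['cx'],im['fy']*q[1]/q[2]+im['cy']])
E
python3 - <<'E'
from h import *
np.set_printoptions(precision=1,suppress=True)
import pickle
s=r.get_state();print(s['time'],s['position'],s['tcp_rot'],s['finger_gap'])
for n in('scene','top','wrist'):
    im=shot(n,n+'0'); pickle.dump(im,open(n+'0.pkl','wb')); print(n,im['fx'],im['cx'],im['cy'],im['wc'].round(2).tolist())
E
```

```text
0.0 [ 197.3 -645.3  404. ] [-3.1 -0.5  0. ] 1.0049688606970932
scene 377.8461382040034 319.0149006348733 196.74419830458262 [[0.27, 0.57, -0.78, 1276.65], [0.96, -0.17, 0.2, -155.33], [-0.02, -0.8, -0.6, 674.34], [0.0, 0.0, 0.0, 1.0]]
top 380.3500118901327 323.43077932668695 204.17574903802003 [[-0.01, -0.99, 0.15, 393.47], [-1.0, 0.01, -0.02, 28.68], [0.02, -0.15, -0.99, 1144.58], [0.0, 0.0, 0.0, 1.0]]
wrist 344.63395620526114 319.5128258132011 198.9763780864426 [[0.29, -0.92, -0.25, 260.24], [-0.96, -0.28, -0.07, -624.79], [-0.0, 0.26, -0.97, 372.27], [0.0, 0.0, 0.0, 1.0]]
```

View pics/top0.png

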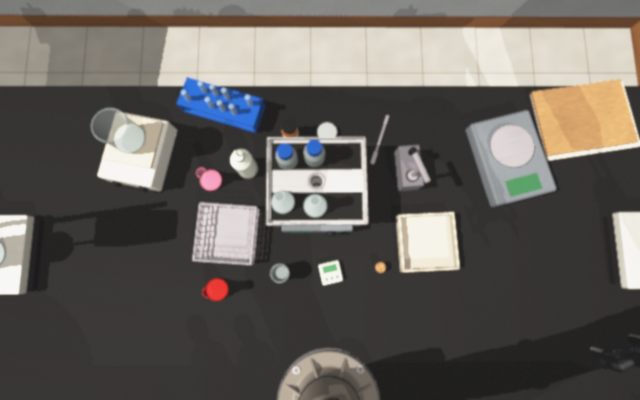

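View pics/scene0.png

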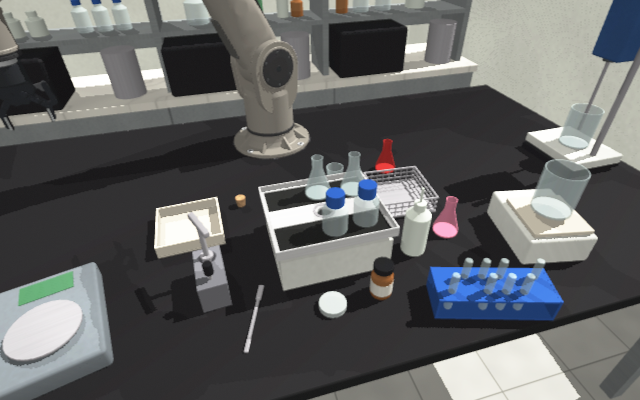

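The top view shows two blue-capped bottles at about (286,153) and (314,148), and two clear flasks at (283,202) and (316,206). The pink vessel at (210,180) and the red one at (216,290) aren't meant. The basket is at (226,234), the tray at (428,242), and the tool block with the key at (410,168). I'll check in an enlarged crop.

Run:
```python
from h import *
import pickle
im=pickle.load(open('top0.pkl','rb'));f=im['frame'][:,:,::-1]
c=cv2.resize(f[120:280,185:465],None,fx=2.85,fy=2.85,interpolation=cv2.INTER_CUBIC)
cv2.imwrite('pics/c1.png',c)
np.set_printoptions(precision=0,suppress=True)
for n,u,v,z in [('b1cap',286,153,98+120),('b2cap',314,148,218),('f1rim',283,202,223),('f2rim',316,206,223),('shaft',316,180.5,120),('bask',226,234,50),('tray',428,242,35),('keyhole',410,168,70)]:
    print(n,ray(im,u,v,z))
```

```text
b1cap [662. 105. 218.]
b2cap [675.  35. 218.]
f1rim [537. 111. 223.]
f2rim [527.  30. 223.]
shaft [612.  30. 120.]
bask [472. 289.  50.]
tray [ 446. -296.   35.]
keyhole [ 659. -243.   70.]
```

View pics/c1.png

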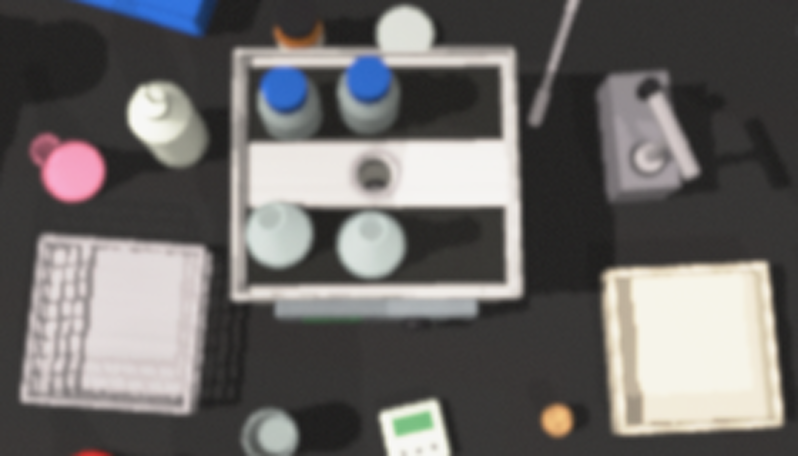

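```bash
cat >> h.py <<'E'
np.set_printoptions(precision=1,suppress=True)
def go(p,yaw=0):
    """units to reach TCP p with tool-y at world azimuth yaw deg"""
    s=r.get_state();M=R.from_rotvec(s['tcp_rot']).as_matrix()
    d=M.T@(np.array(p)-s['position'])/25
    a=np.degrees(np.arctan2(M[1,1],M[0,1])); dr=-((yaw-a+90)%180-90)
    return np.round(np.r_[d,dr/6],2).tolist()
E
python3 - <<'E'
from h import *
import pickle
im=pickle.load(open('top0.pkl','rb'))
def c(x,y,z): return ray(im,185+x/2.85,120+y/2.85,z)
for n,z,pts in [('platform',134,[(237,48),(513,48),(520,297),(232,297)]),('basket',50,[(42,236),(210,245),(193,411),(22,401)]),('tray',35,[(605,268),(768,262),(783,427),(612,434)])]:
    P=np.array([c(*p,z) for p in pts]); print(n,P.mean(0),P[:,:2].tolist())
for n,z,p in [('f1',223,(270,217)),('f2',223,(372,228)),('b1',218,(284,88)),('b2',218,(368,75)),('hole',70,(649,157)),('bar',165,(670,132)),('barA',172,(690,175)),('barB',172,(652,88)),('shaft',120,(375,174))]: print(n,c(*p,z))
M=R.from_rotvec(r.get_state()['tcp_rot']).as_matrix();print(M.round(3))
print(go([580,-250,450],-40),go([535,105,450],0))
E
```

```text
platform [611.3  27.8 134. ] [[732.4811195712948, 161.17434279340492], [731.8568313580935, -105.96028031750022], [489.4997330789176, -106.68305603397009], [491.2118470132762, 162.58552042415027]]
basket [474.5 288.8  50. ] [[562.7433139265436, 367.1761280765195], [552.5599112423929, 196.79521418704914], [385.832496453816, 210.80303478962364], [397.01911997467096, 380.33612146559597]]
tray [ 446.6 -295.4   35. ] [[528.4389774857098, -208.81438757924224], [533.7081528148502, -378.81948170100213], [364.8384740098063, -384.1500099231228], [359.31594523037654, -209.70557169228368]]
f1 [551.5 119.1 223. ]
f2 [541.4  31.4 223. ]
b1 [667.6 108.3 218. ]
b2 [679.2  34.3 218. ]
hole [ 637.7 -250.5   70. ]
bar [ 639.9 -246.4  165. ]
barA [ 597.4 -261.1  172. ]
barB [ 680.2 -229.6  172. ]
shaft [610.7  28.6 120. ]
[[ 1.   0.3 -0. ]
 [ 0.3 -1.   0. ]
 [-0.  -0.  -1. ]]
[19.26, -10.65, -1.82, -5.5] [21.69, -24.75, -1.81, -12.17]
```

carry_out(increments=[[5,-2.7,-1.8,-1.3],[10,-5.4,-1.8,-2.7],[15,-8,-1.8,-4],[19.3,-10.7,-1.8,-5.5],[19.8,-13.2,-1.8,-6.7],[20.2,-16,-1.8,-8],[20.6,-18.5,-1.8,-9.2],[21,-21,-1.8,-10.5],[21.3,-23,-1.8,-11.5],[21.4,-24.5,-1.8,-12.2]], jaw=-1, newtons=25)

```text
time: 0.98
position: [417.0, -301.5, 437.6]
tcp_rot: [-2.24, -2.201, -0.0]
force: [0.5, -0.8, -0.4]
finger_gap: 0.999
```

Run:
```python
from h import *
s=r.get_state();print(s['time'],s['position'],s['qpos'],go([545,100,450],0))
```

```text
0.9833 [ 417.  -301.5  437.6] [ 0.8  0.2 -0.3  1.9  0.1  1.1  0.4] [16.15, 4.84, -0.49, -0.17]
```

carry_out(increments=[[16.1,4.8,-0.5,-0.2],[16.1,4.8,-0.5,-0.2],[16.1,4.8,-0.5,-0.2],[16.1,4.8,-0.5,-0.2],[16.1,4.8,-0.5,-0.2],[16.1,4.8,-0.5,-0.2],[16.1,4.8,-0.5,-0.2],[16.1,4.8,-0.5,-0.2],[16.1,4.8,-0.5,-0.2],[16.1,4.8,-0.5,-0.2]])

```text
time: 1.82
position: [542.5, 95.4, 450.3]
tcp_rot: [-2.218, -2.224, -0.0]
force: [1.4, -0.8, 0.9]
finger_gap: 0.997
```

carry_out(increments=[[0,0,0,0],[0,0,0,0]])

```text
time: 1.98
position: [542.5, 98.2, 449.9]
tcp_rot: [-2.212, -2.228, -0.001]
force: [-0.1, -1.2, -0.9]
finger_gap: 0.998
```

Run:
```python
from h import *
s=r.get_state();print(s['time'],s['position'],s['qpos'],s['joint_vel'],go([545,100,450],0))
im=shot('wrist','w1')
import pickle; pickle.dump(im,open('w1.pkl','wb'))
for p in [(551,119,223),(541,31,223),(667,108,218),(679,34,218)]: print(proj(im,p))
```

```text
1.9833 [542.5  98.2 449.9] [ 0.2  0.2 -0.6  1.8  0.2  1.2 -0.4] [ 0. -0.  0.  0. -0.  0.  0.] [0.07, 0.1, -0.0, 0.07]
[334.4 189.3]
[316.3 321.4]
[525.5 206.6]
[525.5 314.5]
```

View pics/w1.png

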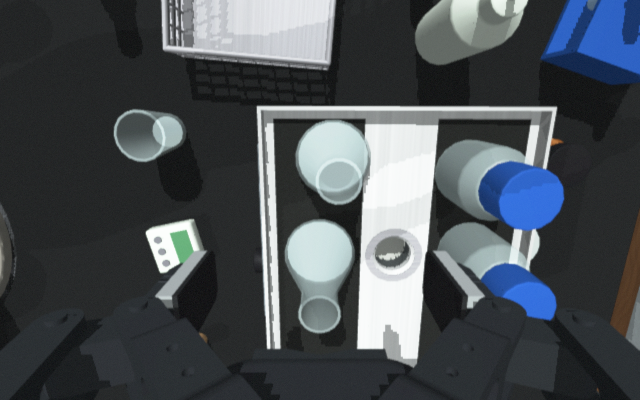

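The wrist view shows flask mouths at (340,182) and (320,314), and caps at (525,198) and (520,295). The shaft mouth is at (392,255), and all vessels stand free.

Run:
```python
from h import *
import pickle; im=pickle.load(open('w1.pkl','rb'))
for n,u,v,z in [('f1',340,182,223),('f1base',333,154,124),('f2',320,314,223),('f2base',320,251,124),('b1',526,197,218),('b2',522,297,218),('shaft',392,255,120),('bk',165,49,50),('bk',329,66,50)]: print(n,ray(im,u,v,z))
```

```text
f1 [554.2 123.4 223. ]
f1base [553.7 126.5 124. ]
f2 [543.3  36.5 223. ]
f2base [543.4  37.1 124. ]
b1 [666.3 114.  218. ]
b2 [674.6  46.9 218. ]
shaft [610.8  31.9 120. ]
bk [388.3 219.5  50. ]
bk [551. 205.  50.]
```

Run:
```python
from h import *
print(go([552.5,121.5,450]),go([552.5,121.5,366]))
```

```text
[1.01, 0.41, -0.01, 0.05] [1.01, 0.41, 3.35, 0.05]
```

carry_out(increments=[[1,0.4,0,0],[1,0.4,0.6,0],[1,0.4,1.4,0],[1,0.4,2.2,0],[1,0.4,2.9,0],[1,0.4,3.35,0],[1,0.4,3.35,0],[1,0.4,3.35,0]])

```text
time: 2.7
position: [552.3, 120.5, 366.2]
tcp_rot: [-2.216, -2.225, 0.001]
force: [-0.1, 0.2, 0.3]
finger_gap: 0.998
```

carry_out(increments=[[0,0,0,0],[0,0,0,0],[0,0,0,0],[0,0,0,0],[0,0,0,0],[0,0,0,0],[0,0,0,0],[0,0,0,0]], jaw=1, newtons=25)

```text
time: 3.37
position: [552.5, 120.5, 366.5]
tcp_rot: [-2.217, -2.225, 0.001]
force: [0.8, -1.0, 5.6]
finger_gap: 0.294
```

Run:
```python
from h import *
s=r.get_state();print(s['time'],s['position'],s['force'],s['finger_gap'],go([495,325,440]))
```

```text
3.3667 [552.5 120.5 366.5] [ 0.8 -1.   5.6] 0.29407101588810636 [8.19, -2.27, -2.93, 0.04]
```

carry_out(increments=[[0,0,-0.4,0],[0,0,-1,0],[0,0,-1.7,0],[0,0,-2.4,0],[1,-0.3,-2.8,0],[2.5,-0.7,-2.9,0],[4,-1.1,-2.9,0],[5.5,-1.5,-2.9,0],[7,-2,-2.9,0],[8.2,-2.3,-2.9,0]])

```text
time: 4.2
position: [492.4, 328.0, 440.0]
tcp_rot: [-2.214, -2.226, 0.0]
force: [0.4, 0.7, -1.1]
finger_gap: 0.298
```

carry_out(increments=[[0.4,0,0,0],[0.4,0,0,0],[0.4,0,0,0]])

```text
time: 4.45
position: [492.2, 338.2, 440.1]
tcp_rot: [-2.213, -2.228, 0.001]
force: [-0.6, -1.4, -1.5]
finger_gap: 0.295
```

Run:
```python
from h import *
import pickle
s=r.get_state();print(s['time'],s['position'],s['force'],s['finger_gap'],go([495,325,440]))
im=shot('wrist','w2');pickle.dump(im,open('w2.pkl','wb'))
```

```text
4.45 [492.2 338.2 440.1] [-0.6 -1.4 -1.5] 0.29525516951553826 [-0.53, 0.11, 0.0, 0.07]
```

View pics/w2.png

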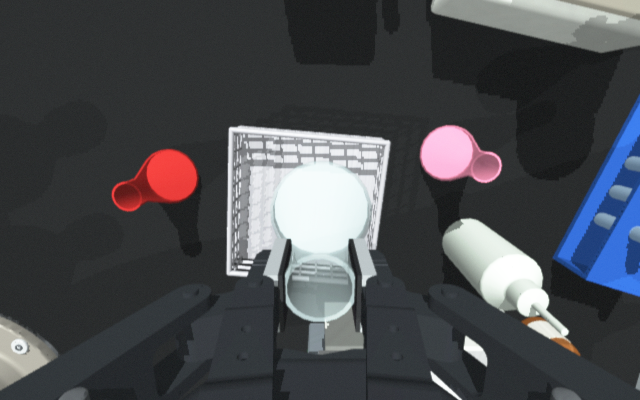

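Flask 1 hangs straight in the jaws. The basket rim's corners are at (230,127), (389,139) and (228,274).

Run:
```python
from h import *
import pickle; im=pickle.load(open('w2.pkl','rb'))
P=[ray(im,u,v,50) for u,v in [(230,127),(389,139),(228,274)]];print(*P, (P[1]+P[2])/2)
for z in(251.5,):print(go([490,325,z]),go([455,253,440]))
```

```text
[400.2 384.6  50. ] [563.  373.7  50. ] [388.1 219.6  50. ] [475.5 296.7  50. ]
[-0.49, -0.1, 7.54, 0.05] [-3.36, -1.52, 0.0, 0.05]
```

carry_out(increments=[[-0.25,-0.1,0.5,0],[-0.25,-0.1,1.5,0],[-0.25,-0.1,2.6,0],[-0.25,-0.1,3.7,0],[-0.25,-0.1,4.8,0],[-0.25,-0.1,5.8,0],[-0.25,-0.1,6.5,0],[-0.25,-0.1,7,0],[-0.25,-0.1,7.2,0],[-0.25,-0.1,7.3,0]])

```text
time: 5.33
position: [490.4, 330.3, 257.2]
tcp_rot: [-2.216, -2.225, 0.002]
force: [0.1, 0.2, -1.5]
finger_gap: 0.297
```

carry_out(increments=[[0,0,0.03,0],[0,0,0.06,0],[0,0,0.1,0],[0,0,0.1,0]])

```text
time: 5.67
position: [490.6, 330.3, 255.4]
tcp_rot: [-2.217, -2.225, 0.001]
force: [-0.6, 0.2, -1.2]
finger_gap: 0.293
```

Run:
```python
from h import *
s=r.get_state();print(s['time'],s['position'],s['force'],s['finger_gap'],go([490,331,251.5]))
```

```text
5.6667 [490.6 330.3 255.4] [-0.6  0.2 -1.2] 0.29349618414140183 [0.03, -0.03, 0.15, 0.04]
```

carry_out(increments=[[0,0,0.04,0],[0,0,0.08,0],[0,0,0.12,0],[0,0,0.15,0],[0,0,0.15,0]])

```text
time: 6.08
position: [490.7, 330.4, 251.6]
tcp_rot: [-2.217, -2.225, 0.0]
force: [0.4, -0.8, 0.8]
finger_gap: 0.297
```

carry_out(increments=[[0,0,0.02,0],[0,0,0.04,0],[0,0,0.05,0],[0,0,0.05,0]])

```text
time: 6.42
position: [491.1, 330.5, 251.3]
tcp_rot: [2.218, 2.225, 0.001]
force: [-0.6, -3.4, 13.6]
finger_gap: 0.298
```

carry_out(increments=[[0,0,-0.02,0],[0,0,-0.02,0],[0,0,-0.02,0],[0,0,-0.02,0],[0,0,-0.02,0]], jaw=-0.3)

```text
time: 6.83
position: [491.0, 330.5, 251.6]
tcp_rot: [-2.218, -2.225, -0.001]
force: [0.6, -0.8, -0.1]
finger_gap: 0.651
```

carry_out(increments=[[0,0,-1,0],[0,0,-2.3,0],[0,0,-3.8,0],[0,0,-5.4,0],[0,0,-7,0],[-2,0.4,-7.9,0],[-4,0.8,-7.9,0],[-6,1.2,-7.9,0],[-8,1.6,-7.9,0],[-10,2,-7.9,0]], jaw=-0.3)

```text
time: 7.67
position: [531.6, 128.0, 449.1]
tcp_rot: [2.217, 2.225, 0.001]
force: [1.6, -0.9, 0.3]
finger_gap: 0.651
```

Run:
```python
from h import *
s=r.get_state();print(s['time'],s['position'],s['force'],s['finger_gap'],go([540,35,450]))
```

```text
7.6667 [531.6 128.  449.1] [ 1.6 -0.9  0.3] 0.6508763156065633 [-3.72, 0.32, -0.03, 0.04]
```

carry_out(increments=[[-2,0.3,0,0],[-3.7,0.4,0,0],[-3.7,0.4,0,0],[-3.7,0.4,0,0],[-3.7,0.4,0,0],[-3.7,0.4,0,0]], jaw=-1)

```text
time: 8.17
position: [541.8, 36.5, 449.2]
tcp_rot: [2.216, 2.226, 0.002]
force: [0.4, 0.1, -0.3]
finger_gap: 1.001
```

Run:
```python
from h import *
import pickle
s=r.get_state();print(s['time'],s['position'],s['finger_gap'],go([542.5,34.5,366]))
im=shot('wrist','w3');pickle.dump(im,open('w3.pkl','wb'))
t=shot('top','t3')
a=im['frame'][:,:,::-1]; b=cv2.resize(t['frame'][120:280,185:465,::-1],(640,366))
cv2.imwrite('pics/m3.png',cv2.resize(np.vstack([a,b]),None,fx=.78,fy=.78))
cap=cv2.inRange(cv2.cvtColor(im['frame'],cv2.COLOR_RGB2HSV),(100,120,60),(125,255,255))
n,l,st,ce=cv2.connectedComponentsWithStats(cap)
for i in range(1,n):
    if st[i,4]>500: print(st[i],ce[i],ray(im,*ce[i],214))
```

```text
8.1667 [541.8  36.5 449.2] 1.0008317684382564 [-0.08, 0.02, 3.33, 0.04]
[ 560    0   80   24 1153] [610.5   8.5] [696.7 154.7 214. ]
[ 492   55   95   74 5512] [539.9  92. ] [666.3 112.  214. ]
[ 490  179   87   71 4528] [533.7 213.2] [674.7  40.5 214. ]
```

View pics/m3.png

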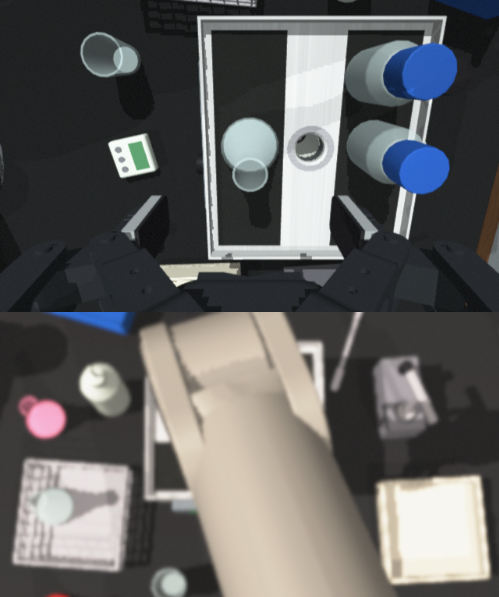

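Flask 1 stands in the basket. Flask 2 is undisturbed, with its mouth at (320,223) in the full wrist image, and the bottles are still in place.

Run:
```python
from h import *
import pickle; im=pickle.load(open('w3.pkl','rb'))
p=ray(im,320.5,223,223);print(p,ray(im,395,188,120),go([p[0],p[1]-1,366]))
```

```text
[542.8  36.5 223. ] [609.3  34.1 120. ] [-0.05, 0.04, 3.33, 0.05]
```

Then lift it, and move to TCP (460,257) above the basket.

carry_out(increments=[[0,0,0.6,0],[0,0,1.4,0],[0,0,2.2,0],[0,0,2.9,0],[0,0,3.3,0],[0,0,3.3,0],[0,0,3.3,0]])

```text
time: 8.85
position: [542.0, 37.6, 366.9]
tcp_rot: [-2.214, -2.229, -0.002]
force: [0.6, -0.1, 0.5]
finger_gap: 1.001
```

carry_out(increments=[[0,0,0,0],[0,0,0,0],[0,0,0,0],[0,0,0,0],[0,0,0,0],[0,0,0,0],[0,0,0,0],[0,0,0,0]], jaw=1)

```text
time: 9.52
position: [542.2, 37.5, 367.3]
tcp_rot: [2.214, 2.229, 0.002]
force: [0.2, -1.7, 6.1]
finger_gap: 0.298
```

Run:
```python
from h import *
s=r.get_state();print(s['time'],s['position'],s['force'],s['finger_gap'],go([460,257,440]))
```

```text
9.5167 [542.2  37.5 367.3] [ 0.2 -1.7  6.1] 0.2984925139722626 [8.8, -3.23, -2.91, 0.06]
```

carry_out(increments=[[0,0,-0.4,0],[0,0,-1,0],[0,0,-1.8,0],[0,0,-2.5,0],[1,-0.4,-2.9,0],[2.5,-0.9,-2.9,0],[4,-1.5,-2.9,0],[5.5,-2,-2.9,0],[7,-2.6,-2.9,0],[8.4,-3.2,-2.9,0]])

```text
time: 10.35
position: [459.4, 248.8, 440.5]
tcp_rot: [2.213, 2.229, 0.003]
force: [1.3, -0.4, 0.1]
finger_gap: 0.294
```

carry_out(increments=[[0,0,0,0],[0,0,0,0],[0,0,0,0]])

```text
time: 10.6
position: [459.4, 248.7, 440.8]
tcp_rot: [2.213, 2.229, 0.003]
force: [-0.1, -0.3, -0.5]
finger_gap: 0.291
```

Run:
```python
from h import *
s=r.get_state();print(s['time'],s['position'],s['force'],s['finger_gap'],go([460,257,255]))
im=shot('wrist','w4')
```

```text
10.6 [459.4 248.7 440.8] [-0.1 -0.3 -0.5] 0.2905821059574569 [0.33, 0.01, 7.43, 0.07]
```

View pics/w4.png

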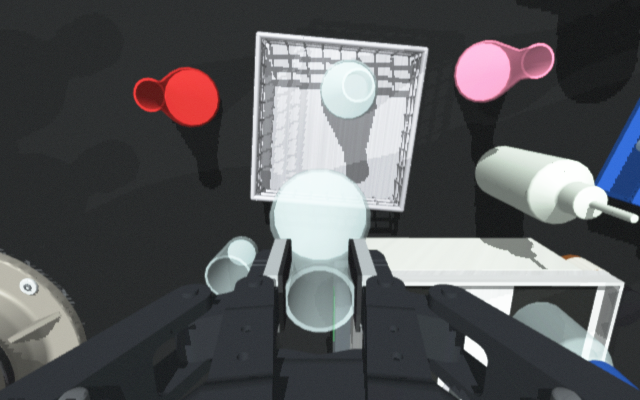

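Flask 1 is upright in the basket at (348,90). The rim's corners are at (257,34), (427,47), (403,210) and (252,198).

Run:
```python
from h import *
im=shot('wrist','w4b')
P=np.array([ray(im,u,v,50) for u,v in [(257,34),(427,47),(403,210),(252,198)]]);print(P,P.mean(0),ray(im,348,90,8))
```

```text
[[400.1 381.5  50. ]
 [563.6 371.1  50. ]
 [551.8 206.9  50. ]
 [388.2 219.4  50. ]] [475.9 294.7  50. ] [491.9 332.9   8. ]
```

carry_out(increments=[[0.36,0,0.3,0],[0.36,0,1.3,0],[0.36,0,2.4,0],[0.36,0,3.5,0],[0.36,0,4.6,0],[0.36,0,5.6,0],[0.36,0,6.4,0],[0.36,0,7,0],[0.36,0,7.3,0],[0.36,0,7.3,0]])

```text
time: 11.53
position: [460.4, 255.7, 256.7]
tcp_rot: [2.217, 2.225, -0.002]
force: [-0.6, -0.1, -1.5]
finger_gap: 0.296
```

carry_out(increments=[[0,0,0.05,0],[0,0,0.1,0],[0,0,0.14,0],[0,0,0.18,0],[0,0,0.2,0],[0,0,0.2,0]])

```text
time: 12.03
position: [460.7, 255.7, 252.3]
tcp_rot: [2.217, 2.225, -0.0]
force: [0.5, -1.0, 4.2]
finger_gap: 0.296
```

carry_out(increments=[[0,0,0,0],[0,0,0,0],[0,0,0,0],[0,0,0,0],[0,0,0,0]], jaw=-0.3)

```text
time: 12.45
position: [460.6, 255.7, 252.3]
tcp_rot: [2.217, 2.225, -0.0]
force: [-0.2, -0.3, -0.5]
finger_gap: 0.651
```

carry_out(increments=[[0,0,-1,0],[0,0,-2.3,0],[0,0,-3.8,0],[0,0,-5.4,0],[0,0,-7,0],[-1.5,1,-7.9,0],[-3,2,-7.9,0],[-4.5,3.5,-7.9,0],[-6,5,-7.9,0],[-7.5,6.8,-7.9,0]], jaw=-0.3)

```text
time: 13.28
position: [594.2, 100.6, 450.4]
tcp_rot: [2.217, 2.223, -0.0]
force: [1.2, 1.0, 1.0]
finger_gap: 0.652
```

Run:
```python
from h import *
s=r.get_state();print(s['time'],s['position'],s['force'],s['finger_gap'],go([665,40,450]))
```

```text
13.2833 [594.2 100.6 450.4] [1.2 1.  1. ] 0.6524257837673126 [-2.43, 2.82, 0.02, 0.03]
```

carry_out(increments=[[-1,1,0,0],[-2,2,0,0],[-2.4,3,0,0],[-2.4,3.2,0,0],[-2.4,3.2,0,0],[-2.4,3.2,0,0]], jaw=-1)

```text
time: 13.78
position: [674.1, 41.5, 450.0]
tcp_rot: [2.217, 2.225, -0.001]
force: [-0.5, 0.5, 0.1]
finger_gap: 0.999
```

Run:
```python
from h import *
import pickle
s=r.get_state();print(s['time'],s['position'],s['finger_gap'])
im=shot('wrist','w5');pickle.dump(im,open('w5.pkl','wb'))
cap=cv2.inRange(cv2.cvtColor(im['frame'],cv2.COLOR_RGB2HSV),(100,120,60),(125,255,255))
n,l,st,ce=cv2.connectedComponentsWithStats(cap)
for i in range(1,n):
    if st[i,4]>500: print(st[i],ce[i],ray(im,*ce[i],210))
```

```text
13.7833 [674.1  41.5 450. ] 0.999332538422524
[ 428    0  114   28 1808] [493.7   9.3] [768.8 159.8 210. ]
[ 279   63   70   73 3934] [313.6  99.2] [670.6 112.3 210. ]
[ 297  185   64   70 3507] [328.  220.3] [679.8  38.3 210. ]
```

View pics/w5.png

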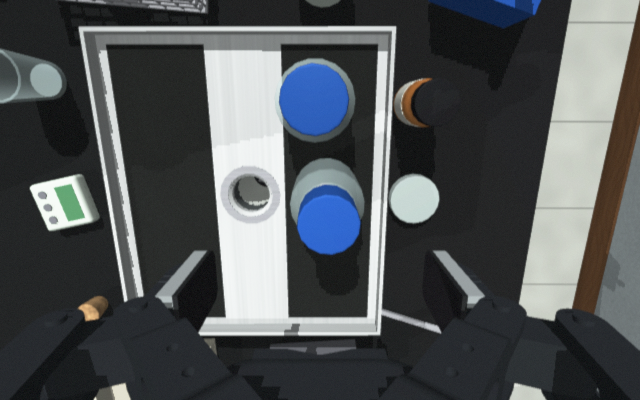

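Cap 2 is at (328,222) and cap 1 at (313,99), both upright. I'll grasp bottle 2 first, because it lies on the way.

Run:
```python
from h import *
import pickle; im=pickle.load(open('w5.pkl','rb'))
print(ray(im,328.5,223,218),ray(im,314,99,218),ray(im,250,193,120),go([679.5,38,361]))
```

```text
[679.9  39.2 218. ] [671.  112.2 218. ] [612.4  33.3 120. ] [-0.15, 0.23, 3.58, 0.04]
```

carry_out(increments=[[-0.1,0.2,0.6,0],[-0.1,0.2,1.4,0],[-0.1,0.2,2.2,0],[-0.1,0.2,2.9,0],[-0.1,0.2,3.4,0],[-0.1,0.2,3.55,0],[-0.1,0.2,3.55,0],[-0.1,0.2,3.55,0]])

```text
time: 14.5
position: [678.9, 39.6, 362.5]
tcp_rot: [2.215, 2.225, 0.0]
force: [0.6, 0.1, 1.0]
finger_gap: 1.001
```

carry_out(increments=[[0,0,0,0],[0,0,0,0],[0,0,0,0],[0,0,0,0],[0,0,0,0],[0,0,0,0],[0,0,0,0]], jaw=1, newtons=35)

```text
time: 15.08
position: [679.0, 39.6, 363.1]
tcp_rot: [2.214, 2.225, 0.001]
force: [-0.6, 0.2, 6.4]
finger_gap: 0.456
```

Run:
```python
from h import *
s=r.get_state();print(s['time'],s['position'],s['force'],s['finger_gap'],go([465,-328,445]))
```

```text
15.0833 [679.   39.6 363.1] [-0.6  0.2  6.4] 0.4561866914193451 [-14.67, -8.62, -3.28, 0.05]
```

carry_out(increments=[[0,0,-0.4,0],[0,0,-1,0],[0,0,-1.8,0],[0,0,-2.6,0],[-0.5,-0.3,-3.2,0],[-1.5,-0.9,-3.3,0],[-2.7,-1.6,-3.3,0],[-4,-2.4,-3.3,0],[-5.3,-3.1,-3.3,0],[-6.6,-3.9,-3.3,0]])

```text
time: 15.92
position: [581.1, -127.0, 446.2]
tcp_rot: [2.214, 2.225, 0.002]
force: [0.7, -0.7, -2.5]
finger_gap: 0.455
```

carry_out(increments=[[-1.2,-0.7,0,0],[-2.4,-1.4,0,0],[-3.6,-2.1,0,0],[-4.7,-2.7,0,0],[-5.7,-3.3,0,0],[-6.6,-3.9,0,0],[-7.3,-4.3,0,0],[-7.8,-4.6,0,0],[-8,-4.7,0,0],[-8,-4.7,0,0]])

```text
time: 16.75
position: [464.0, -328.6, 446.5]
tcp_rot: [2.216, 2.223, 0.001]
force: [0.0, 0.9, -1.0]
finger_gap: 0.456
```

Run:
```python
from h import *
import pickle
s=r.get_state();print(s['time'],s['position'],s['force'],s['finger_gap'],go([465,-328,445]))
im=shot('wrist','w6');pickle.dump(im,open('w6.pkl','wb'))
```

```text
16.75 [ 464.  -328.6  446.5] [ 0.   0.9 -1. ] 0.4562500019767735 [0.02, 0.04, 0.06, 0.03]
```

View pics/w6.png

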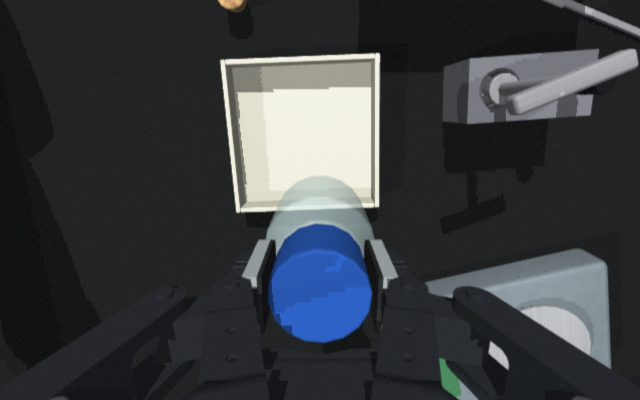

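Bottle 2 is held upright. The tray rim's corners are at (222,60), (380,54), (379,208) and (237,212). The key stands in the block, with its shank at (503,90) and its bar running from (515,105) to (635,60).

Run:
```python
from h import *
import pickle; im=pickle.load(open('w6.pkl','rb'))
P=np.array([ray(im,u,v,35) for u,v in [(222,60),(380,54),(379,208),(237,212)]]);c=P.mean(0);print(P,c,ray(im,497,90,70),ray(im,515,105,172),ray(im,635,60,172))
print(go([455,c[1]-37,250]))
```

```text
[[ 364.7 -216.5   35. ]
 [ 526.9 -210.1   35. ]
 [ 533.9 -374.8   35. ]
 [ 370.5 -380.    35. ]] [ 449.  -295.3   35. ] [ 634.6 -246.4   70. ] [ 597.7 -260.6  172. ] [ 672.6 -231.7  172. ]
[-0.19, -0.41, 7.86, 0.04]
```

carry_out(increments=[[-0.1,-0.15,0.4,0],[-0.1,-0.15,1.4,0],[-0.1,-0.15,2.6,0],[-0.1,-0.15,3.8,0],[-0.1,-0.15,5,0],[-0.1,-0.15,6,0],[-0.1,-0.15,6.8,0],[-0.1,-0.15,7.4,0],[-0.1,-0.15,7.7,0],[-0.1,-0.15,7.7,0]])

```text
time: 17.63
position: [461.5, -328.9, 252.1]
tcp_rot: [2.215, 2.228, 0.002]
force: [-0.4, 0.2, -2.3]
finger_gap: 0.454
```

carry_out(increments=[[0,0,0.05,0],[0,0,0.1,0],[0,0,0.14,0],[0,0,0.18,0],[0,0,0.2,0],[0,0,0.2,0]])

```text
time: 18.13
position: [461.8, -329.0, 248.1]
tcp_rot: [2.214, 2.227, 0.003]
force: [-0.2, 1.1, 7.6]
finger_gap: 0.455
```

carry_out(increments=[[0,0,0,0],[0,0,0,0],[0,0,0,0],[0,0,0,0],[0,0,0,0]], jaw=-1)

```text
time: 18.55
position: [461.8, -329.1, 248.1]
tcp_rot: [2.214, 2.227, 0.002]
force: [0.7, 1.0, 0.4]
finger_gap: 0.998
```

carry_out(increments=[[0,0,-1,0],[0,0,-2.3,0],[0,0,-3.8,0],[0,0,-5.4,0],[0,0,-7,0],[1.5,0.7,-8,0],[3,1.5,-8,0],[4.5,2.2,-8,0],[6,3,-8,0],[7.5,3.8,-8,0]])

```text
time: 19.38
position: [551.8, -146.3, 448.8]
tcp_rot: [2.214, 2.226, 0.003]
force: [0.8, -0.3, 0.2]
finger_gap: 0.999
```

carry_out(increments=[[1.5,0.7,0,0],[3,1.5,0,0],[4.5,2.2,0,0],[6,2.9,0,0],[7.5,3.6,0,0],[8.8,4.2,0,0],[9.4,4.5,0,0],[9.4,4.5,0,0],[9.4,4.5,0,0]])

```text
time: 20.13
position: [663.1, 90.4, 448.5]
tcp_rot: [2.212, 2.229, 0.002]
force: [-0.5, -0.4, 0.8]
finger_gap: 0.999
```

Run:
```python
from h import *
import pickle
s=r.get_state();print(s['time'],s['position'],s['finger_gap'],go([671,112,450]))
im=shot('wrist','w7');pickle.dump(im,open('w7.pkl','wb'))
cap=cv2.inRange(cv2.cvtColor(im['frame'],cv2.COLOR_RGB2HSV),(100,120,60),(125,255,255))
n,l,st,ce=cv2.connectedComponentsWithStats(cap)
for i in range(1,n):
    if st[i,4]>500: print(st[i],ce[i],ray(im,*ce[i],216))
```

```text
20.1333 [663.1  90.4 448.5] 0.9991029317146602 [0.86, 0.32, -0.06, 0.07]
[ 434    0  136   76 6819] [496.7  33.4] [757.6 195.8 216. ]
[ 299  148   66   70 3588] [331.1 183.2] [670.4 113.2 216. ]
```

carry_out(increments=[[0.85,0.3,0.2,0],[0.85,0.3,0.8,0],[0.85,0.3,1.5,0],[0.85,0.3,2.2,0],[0.85,0.3,2.9,0],[0.85,0.3,3.4,0],[0.85,0.3,3.5,0],[0.85,0.3,3.5,0],[0.85,0.3,3.5,0]])

```text
time: 20.93
position: [670.8, 109.8, 362.0]
tcp_rot: [2.214, 2.225, 0.003]
force: [1.0, 0.9, 0.5]
finger_gap: 0.996
```

carry_out(increments=[[0,0,0,0],[0,0,0,0],[0,0,0,0],[0,0,0,0],[0,0,0,0],[0,0,0,0],[0,0,0,0]], jaw=1, newtons=35)

```text
time: 21.52
position: [670.8, 110.0, 362.6]
tcp_rot: [2.214, 2.225, 0.003]
force: [-2.4, -1.3, 6.2]
finger_gap: 0.453
```

Run:
```python
from h import *
s=r.get_state();print(s['time'],s['position'],s['force'],s['finger_gap'],go([438,-257,445]))
```

```text
21.5167 [670.8 110.  362.6] [-2.4 -1.3  6.2] 0.45286094436579494 [-14.63, -9.37, -3.32, 0.05]
```

carry_out(increments=[[0,0,-0.4,0],[0,0,-1,0],[0,0,-1.8,0],[0,0,-2.6,0],[-0.5,-0.3,-3.2,0],[-1.5,-0.9,-3.3,0],[-2.7,-1.7,-3.3,0],[-4,-2.5,-3.3,0],[-5.3,-3.3,-3.3,0],[-6.6,-4.2,-3.3,0]])

```text
time: 22.35
position: [565.3, -56.7, 445.4]
tcp_rot: [2.213, 2.225, 0.004]
force: [0.8, -0.8, 0.3]
finger_gap: 0.459
```

carry_out(increments=[[-1.2,-0.7,0,0],[-2.4,-1.5,0,0],[-3.6,-2.2,0,0],[-4.7,-2.9,0,0],[-5.7,-3.6,0,0],[-6.6,-4.2,0,0],[-7.3,-4.7,0,0],[-7.8,-5,0,0],[-8,-5.2,0,0],[-8,-5.2,0,0]])

```text
time: 23.18
position: [435.6, -258.2, 445.5]
tcp_rot: [2.215, 2.222, 0.003]
force: [0.5, 0.6, -0.3]
finger_gap: 0.457
```

Run:
```python
from h import *
import pickle
s=r.get_state();print(s['time'],s['position'],s['force'],s['finger_gap'],go([438,-257,252]))
im=shot('wrist','w8');pickle.dump(im,open('w8.pkl','wb'))
```

```text
23.1833 [ 435.6 -258.2  445.5] [ 0.5  0.6 -0.3] 0.4572752649466568 [0.06, 0.06, 7.74, 0.03]
```

View pics/w8.png

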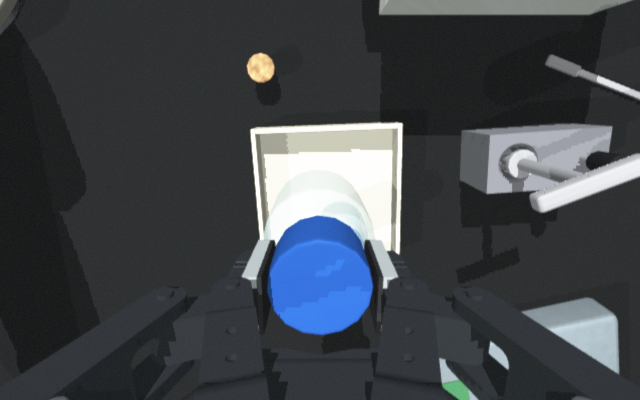

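Bottle 1 is held over the tray and hides bottle 2. I'll check bottle 2 numerically from the fixed cameras.

Run:
```python
from h import *
for n in('top','scene'):
    im=shot(n,'x_'+n)
    cap=cv2.inRange(cv2.cvtColor(im['frame'],cv2.COLOR_RGB2HSV),(100,140,60),(125,255,255))
    k,l,st,ce=cv2.connectedComponentsWithStats(cap)
    for i in range(1,k):
        if st[i,4]>25: print(n,st[i],ce[i],ray(im,*ce[i],95),proj(im,[461,-329,95]))
```

```text
top [ 176   79   89   54 2271] [222.2 106.8] [835.9 299.9  95. ] [445.9 235.3]
top [435 232  12  17 145] [440.6 240.5] [ 446.8 -313.4   95. ] [445.9 235.3]
scene [71  0  9  5 39] [75.  2.] [-2894.8 -1262.8    95. ] [169.2 207.9]
scene [92  0  8  4 29] [95.6  1.4] [-2856.8 -1087.     95. ] [169.2 207.9]
scene [ 593    0   47   62 2191] [620.1  31.9] [-518.9 2156.4   95. ] [169.2 207.9]
scene [184 121   8  17  76] [187.7 128.2] [  13.  -285.8   95. ] [169.2 207.9]
scene [159 201  18  18 250] [168.  209.6] [ 467.4 -331.7   95. ] [169.2 207.9]
scene [ 426  267  138   54 5161] [492.  295.9] [919.2 269.7  95. ] [169.2 207.9]
```

carry_out(increments=[[0.05,0,0.4,0],[0.05,0,1.4,0],[0.05,0,2.6,0],[0.05,0,3.8,0],[0.05,0,5,0],[0.05,0,6,0],[0.05,0,6.8,0],[0.05,0,7.4,0],[0.05,0,7.7,0],[0.05,0,7.7,0]])

```text
time: 24.17
position: [437.8, -254.0, 251.0]
tcp_rot: [2.212, 2.23, 0.004]
force: [0.2, -0.2, -1.3]
finger_gap: 0.457
```

carry_out(increments=[[0,0,0.05,0],[0,0,0.1,0],[0,0,0.14,0],[0,0,0.18,0],[0,0,0.2,0],[0,0,0.2,0]])

```text
time: 24.67
position: [438.2, -254.2, 247.5]
tcp_rot: [2.211, 2.228, 0.004]
force: [-6.0, 3.3, 19.2]
finger_gap: 0.453
```

carry_out(increments=[[0,0,-0.03,0],[0,0,-0.03,0],[0,0,-0.03,0],[0,0,-0.03,0],[0,0,-0.03,0],[0,0,-0.03,0]], jaw=-1)

```text
time: 25.17
position: [438.1, -254.2, 248.2]
tcp_rot: [2.211, 2.229, 0.004]
force: [0.0, 0.1, -0.6]
finger_gap: 1.001
```

carry_out(increments=[[0,0,-1,0],[0,0,-2.3,0],[0,0,-3.8,0],[0,0,-5.4,0],[0,0,-7,0],[1.5,1.2,-8,0],[3,2.4,-8,0],[4.5,3.6,-8,0],[6,4.8,-8,0],[7.5,6,-8,0]])

```text
time: 26.0
position: [564.0, -92.8, 448.9]
tcp_rot: [2.211, 2.227, 0.004]
force: [1.0, -0.5, -0.0]
finger_gap: 0.998
```

Run:
```python
from h import *
s=r.get_state();print(s['time'],s['position'],s['finger_gap'],go([611.5,-32,445]),go([611.5,-32,305]))
```

```text
26.0 [564.  -92.8 448.9] 0.9976378984606129 [2.42, 1.92, 0.16, 0.07] [2.42, 1.89, 5.76, 0.07]
```

carry_out(increments=[[1.2,0.9,0,0],[2.4,1.9,0.3,0],[2.4,1.9,1.2,0],[2.4,1.9,2.2,0],[2.4,1.9,3.2,0],[2.4,1.9,4.2,0],[2.4,1.9,5.1,0],[2.4,1.9,5.6,0],[2.4,1.9,5.7,0],[2.4,1.9,5.7,0]])

```text
time: 26.83
position: [611.7, -32.4, 306.3]
tcp_rot: [2.212, 2.228, 0.003]
force: [-0.0, 0.6, 0.8]
finger_gap: 1.004
```

Run:
```python
from h import *
import pickle
s=r.get_state();print(s['time'],s['position'],s['force'])
im=shot('wrist','w9');pickle.dump(im,open('w9.pkl','wb'))
a=proj(im,[611.5,33,120]);b=proj(im,[611.5,33,37]);print(a,b)
u,v=b.round().astype(int);g=im['frame'][max(v-50,0):v+50,u-50:u+50,::-1]
g=np.clip(g.astype(float)*2,0,255).astype(np.uint8)
w=cv2.resize(g,(440,440*g.shape[0]//100),interpolation=cv2.INTER_CUBIC)
f=cv2.resize(im['frame'][:,:,::-1],(352,220)); canvas=np.zeros((440,800,3),np.uint8);canvas[:w.shape[0],:440]=w
canvas[:220,440:792]=f
t=shot('top','t9')['frame'][120:280,185:465,::-1];canvas[230:431,440:792]=cv2.resize(t,(352,201))
cv2.imwrite('pics/m9.png',canvas);print(u,v)
```

```text
26.8333 [611.7 -32.4 306.3] [-0.   0.6  0.8]
[318.4 110. ] [318.4 108.7]
318 109
```

View pics/m9.png

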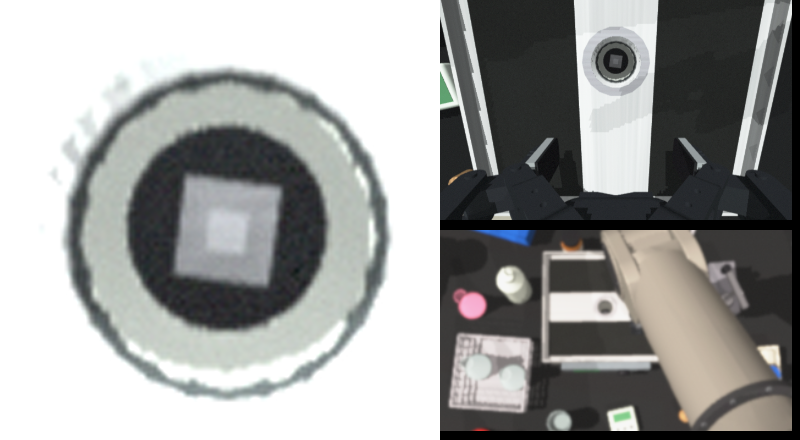

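The crop shows the square stem in the middle of the shaft at wrist pixel (320,111), turned about 7° clockwise. Both flasks stand in the basket and the platform is empty. Next I'll move over the key with the jaws across its bar.

Run:
```python
from h import *
import pickle
im=pickle.load(open('w9.pkl','rb'))
g=cv2.cvtColor(im['frame'],cv2.COLOR_RGB2GRAY)
cr=g[80:142,289:351]; print('vals',g[111,285:355:3])
m=((cr>55)&(cr<200)).astype(np.uint8); n,l,st,ce=cv2.connectedComponentsWithStats(m)
i=l[31,31]; c,_=cv2.findContours((l==i).astype(np.uint8),0,2); print('stem',cv2.minAreaRect(c[0]),st[i])
m=(cr<55).astype(np.uint8);n,l,st,ce=cv2.connectedComponentsWithStats(m);print('dark',st,ce)
for z in(120,37,31):print(z,ray(im,319.8,112,z))
s=go([637,-246,440],-69);print(s)
```

```text
vals [ 38  92  95  93  36  23  23  22  76  82  96 100 102  85  82  66  24  21
  23  70  94  93  99  51]
stem ((30.18122100830078, 30.890830993652344), (21.740930557250977, 22.732158660888672), 7.594643592834473) [ 19  19  24  25 496]
dark [[   0    0   62   62 2601]
 [   0    0   17   17   49]
 [  45    0    9    6   13]
 [   8    8   45   46 1153]
 [  56    8    6    8   11]
 [   0   48    5    8   17]] [[31.1 31.2]
 [ 6.8  6.8]
 [48.8  2. ]
 [30.  30.1]
 [59.1 12.2]
 [ 1.8 51.4]]
120 [612.1  32.2 120. ]
37 [612.5  30.9  37. ]
31 [612.5  30.8  31. ]
[-8.55, 0.96, -5.28, 11.57]
```

carry_out(increments=[[0,0,-1,0],[0,0,-2.2,1],[-0.8,0,-3.6,2.2],[-1.8,0.1,-5,3.4],[-3,0.3,-5.3,4.6],[-4.2,0.5,-5.3,5.8],[-5.5,0.6,-5.3,7],[-6.7,0.8,-5.3,8.2],[-7.7,0.9,-5.3,9.4],[-8.5,1,-5.3,10.5]])

```text
time: 27.77
position: [637.7, -247.2, 442.4]
tcp_rot: [3.052, 0.731, 0.011]
force: [0.1, -0.7, 0.2]
finger_gap: 1.004
```

carry_out(increments=[[0,0,0,1.1],[0,0,0,1.1],[0,0,0,1.1],[0,0,0,1.1]])

```text
time: 28.1
position: [637.8, -246.0, 443.4]
tcp_rot: [3.088, 0.563, 0.014]
force: [-0.2, 1.1, 0.4]
finger_gap: 0.998
```

Run:
```python
from h import *
import pickle
s=r.get_state();print(s['time'],s['position'],s['qpos'],go([637,-246,440],-69))
im=shot('wrist','w10');pickle.dump(im,open('w10.pkl','wb'))
for p in[(637,-246,70),(597.5,-260.6,172),(676,-231,172)]:print(proj(im,p))
```

```text
28.1 [ 637.8 -246.   443.4] [ 0.5  0.4 -0.3  1.5  0.1  1.2 -1. ] [-0.03, -0.01, 0.13, -0.05]
[318.9 178.1]
[318.8 259.1]
[318.8 147.2]
```

View pics/w10.png

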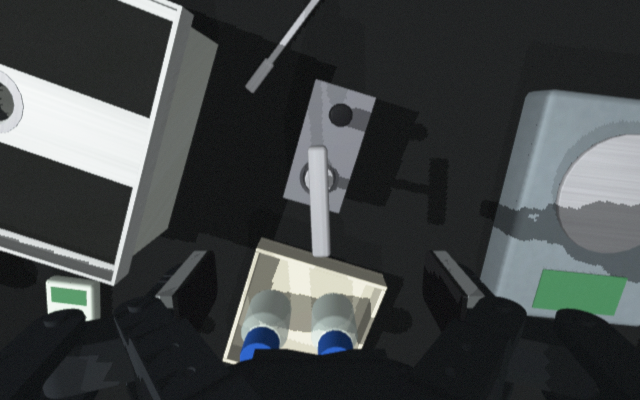

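The bar runs from (317,147) to (321,256), nearly in line with the tool's x. Both bottles stand upright in the tray at (262,320) and (337,320).

Run:
```python
from h import *
import pickle
im=pickle.load(open('w10.pkl','rb'))
f=im['frame'].astype(int);hsv=cv2.cvtColor(im['frame'],cv2.COLOR_RGB2HSV)
for v in (155,170,200,220,240):
    row=f[v,295:345].sum(1); print(v,row[8:45].tolist())
A=ray(im,317,148,172);B=ray(im,320.5,254,172);print(A,B,(A+B)/2,np.linalg.norm(A-B),np.degrees(np.arctan2(*(A-B)[1::-1])))
```

```text
155 [433, 427, 429, 430, 439, 530, 589, 604, 601, 608, 616, 616, 613, 606, 600, 601, 596, 592, 584, 584, 564, 472, 398, 330, 333, 417, 430, 429, 427, 431, 427, 430, 423, 422, 425, 424, 428]
170 [243, 194, 199, 223, 321, 453, 571, 593, 599, 606, 610, 612, 613, 608, 606, 600, 594, 588, 581, 584, 579, 519, 437, 361, 316, 503, 438, 322, 215, 201, 182, 232, 228, 268, 409, 428, 423]
200 [426, 429, 426, 419, 427, 426, 435, 512, 581, 593, 595, 595, 596, 595, 595, 596, 595, 597, 580, 566, 571, 566, 508, 435, 355, 297, 410, 428, 424, 422, 420, 423, 420, 423, 426, 422, 419]
220 [105, 111, 106, 110, 103, 103, 119, 244, 511, 578, 584, 587, 589, 592, 587, 590, 591, 589, 582, 564, 563, 564, 559, 486, 411, 324, 208, 107, 97, 92, 88, 86, 93, 94, 97, 91, 99]
240 [93, 87, 91, 84, 101, 97, 91, 105, 237, 517, 580, 578, 583, 575, 582, 575, 585, 584, 585, 578, 561, 550, 551, 540, 462, 382, 296, 150, 99, 95, 102, 102, 86, 96, 102, 101, 93]
[ 675.1 -230.   172. ] [ 601.8 -260.4  172. ] [ 638.4 -245.2  172. ] 79.2575712960286 22.50512522920349
```

Run:
```python
from h import *
print(go([638.4,-245.2,320],-67.5))
```

```text
[-0.0, -0.04, 4.93, -0.31]
```

carry_out(increments=[[0,0,0.5,-0.3],[0,0,1.3,-0.3],[0,0,2.2,-0.3],[0,0,3.1,-0.3],[0,0,4,-0.3],[0,0,4.6,-0.3],[0,0,4.9,-0.3],[0,0,4.9,-0.3],[0,0,4.9,-0.3]])

```text
time: 28.9
position: [639.1, -245.8, 321.3]
tcp_rot: [3.078, 0.613, 0.014]
force: [0.3, -0.7, 0.6]
finger_gap: 1.001
```

carry_out(increments=[[0,0,0,0],[0,0,0,0],[0,0,0,0],[0,0,0,0],[0,0,0,0],[0,0,0,0],[0,0,0,0],[0,0,0,0]], jaw=1, newtons=40)

```text
time: 29.57
position: [639.2, -245.8, 321.6]
tcp_rot: [3.078, 0.613, 0.014]
force: [-0.3, 1.3, 4.2]
finger_gap: 0.158
```

Run:
```python
from h import *
s=r.get_state();print(s['time'],s['position'],s['force'],s['moment'],s['finger_gap'],go([638.4,-245.2,470],-67.5))
```

```text
29.5667 [ 639.2 -245.8  321.6] [-0.3  1.3  4.2] [0.1 0.2 0.1] 0.15795815325830345 [0.03, -0.01, -5.94, 0.01]
```

carry_out(increments=[[0,0,0,0],[0,0,0,0],[0,0,-0.3,0],[0,0,-0.8,0],[0,0,-1.4,0],[0,0,-2.1,0],[0,0,-2.9,0],[0,0,-3.7,0],[0,0,-4.5,0],[0,0,-5.2,0]], newtons=90)

```text
time: 30.4
position: [637.8, -245.6, 454.0]
tcp_rot: [3.077, 0.613, 0.016]
force: [0.6, -0.5, -3.0]
finger_gap: 0.145
```

Run:
```python
from h import *
s=r.get_state();print(s['time'],s['position'],s['force'],s['moment'],s['finger_gap'],go([612,32,475],-7.6))
```

```text
30.4 [ 637.8 -245.6  454. ] [ 0.6 -0.5 -3. ] [-0.  0. -0.] 0.14473195141775302 [3.31, -10.65, -0.87, -9.98]
```

carry_out(increments=[[0.2,-0.5,-0.6,-0.5],[0.5,-1.5,-0.9,-1.5],[0.8,-2.6,-0.9,-2.6],[1.2,-3.8,-0.9,-3.7],[1.6,-5,-0.9,-4.8],[2,-6.2,-0.9,-5.9],[2.3,-7.4,-0.9,-7],[2.7,-8.6,-0.9,-8.1],[3,-9.6,-0.9,-9.1],[3.2,-10.3,-0.9,-9.7]])

```text
time: 31.23
position: [612.0, 26.0, 477.0]
tcp_rot: [2.379, 2.04, 0.012]
force: [-0.0, 0.7, -2.9]
finger_gap: 0.142
```

carry_out(increments=[[0,0,0,0],[0,0,0,0],[0,0,0,0]])

```text
time: 31.48
position: [612.0, 25.3, 477.6]
tcp_rot: [2.38, 2.037, 0.012]
force: [0.5, -0.7, -3.2]
finger_gap: 0.143
```

Run:
```python
from h import *
import pickle
s=r.get_state();print(s['time'],s['position'],s['force'],s['qpos'],s['finger_gap'],go([612,32,475],-7.6))
print(R.from_rotvec(s['tcp_rot']).as_matrix().round(4)[:,2])
im=shot('wrist','w11');pickle.dump(im,open('w11.pkl','wb'))
for p in[(612,32,120)]:print(proj(im,p))
q=s['position'].copy() if hasattr(s['position'],'copy') else np.array(s['position'])
print(proj(im,np.array(q)-[0,0,311.6]))
```

```text
31.4833 [612.   25.3 477.6] [ 0.5 -0.7 -3.2] [ 0.3  0.3 -0.6  1.6  0.2  1.2 -0.5] 0.1429371753484148 [0.26, -0.04, 0.1, -0.21]
[ 0. -0. -1.]
[314.1 171.6]
[315.1 189.5]
```

View pics/w11.png

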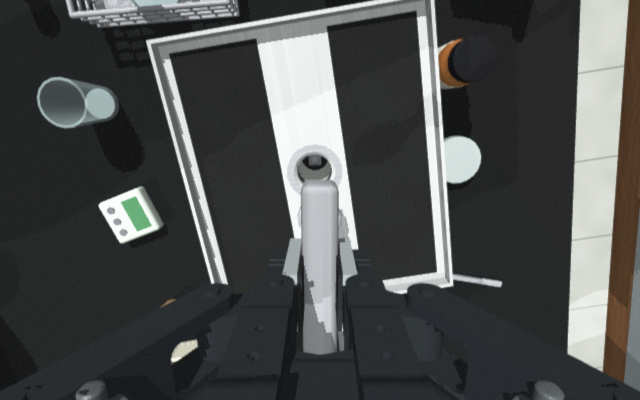

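Run:
```python
from h import *
import pickle
im=pickle.load(open('w11.pkl','rb'))
H=np.linalg.inv(im['hand_eye']);print(im['hand_eye'].round(3))
for p in[(42,0,148),(35,0,148),(0,0,148),(0,0,300),(0,0,357)]:
    q=H@np.r_[p,1];print(p,im['fx']*q[0]/q[2]+im['cx'],im['fy']*q[1]/q[2]+im['cy'],im['fx']/q[2])
f=im['frame'].astype(int).sum(2)
for v in(200,230):print(v,f[v,296:344:1].tolist())
# white ring and shaft
c=im['frame'][130:215,275:355,::-1];cv2.imwrite('pics/c11.png',cv2.resize(c,None,fx=6,fy=6,interpolation=cv2.INTER_CUBIC))
```

```text
[[ 0.  -1.  -0.3 67. ]
 [ 1.   0.   0.  -0.1]
 [-0.  -0.3  1.  31.8]
 [ 0.   0.   0.   1. ]]
(42, 0, 148) 319.6964574045042 181.44559802885155 2.9033459470556977
(35, 0, 148) 319.6822641363419 201.0420365343161 2.8596109976084123
(0, 0, 148) 319.6172626041564 290.7887047204623 2.659316133054895
(0, 0, 300) 319.54862992129665 192.8714386369373 1.2468932702562807
(0, 0, 357) 319.53856662059843 178.51427159803913 1.0397960770660553
200 [746, 746, 743, 736, 671, 447, 468, 508, 523, 534, 547, 561, 573, 576, 584, 585, 591, 594, 594, 590, 587, 581, 582, 583, 584, 585, 586, 586, 583, 577, 577, 584, 579, 578, 581, 557, 526, 494, 475, 462, 430, 370, 464, 731, 747, 747, 745, 742]
230 [748, 750, 749, 747, 742, 540, 451, 505, 518, 526, 541, 557, 565, 574, 580, 582, 585, 595, 582, 586, 582, 586, 585, 585, 584, 586, 583, 579, 578, 570, 573, 576, 578, 578, 575, 547, 518, 493, 470, 446, 416, 337, 373, 480, 482, 484, 481, 490]
```

Run:
```python
from h import *
s=r.get_state();M=R.from_rotvec(s['tcp_rot']).as_matrix();print(M.round(4).tolist())
tip=np.array(s['position'])+M[:,2]*311.6;print('tip',tip)
# where tool axis through tip meets z=60
d=M[:,2];t=(60-tip[2])/d[2];at=tip+d*t;print('axis at z60',at)
e=M.T@(np.array([612,32,60])-at)/25;print('units',e)
```

```text
[[0.1551, 0.9878, 0.0115], [0.9879, -0.1551, -0.0019], [-0.0001, 0.0116, -0.9999]]
tip [615.7  24.2 165.8]
axis at z60 [616.9  24.   60. ]
units [ 0.3 -0.2 -0. ]
```

View pics/c11.png

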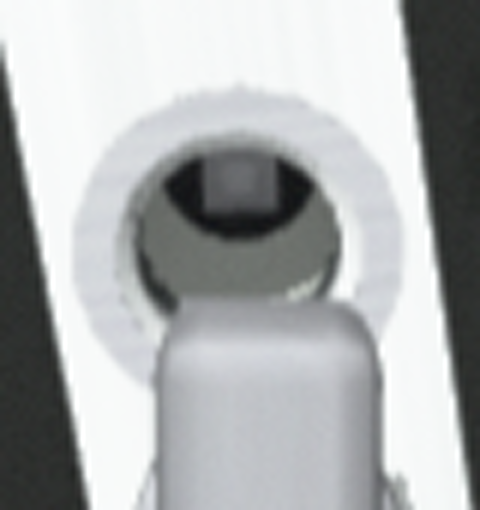

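carry_out(increments=[[0.15,-0.12,0,-0.15],[0.31,-0.25,0,-0.28],[0.31,-0.25,0.3,-0.28],[0.31,-0.25,0.7,-0.28],[0.31,-0.25,1.1,-0.28],[0.31,-0.25,1.4,-0.28],[0.31,-0.25,1.6,-0.28],[0.31,-0.25,1.6,-0.28]])

```text
time: 32.2
position: [607.4, 33.1, 435.6]
tcp_rot: [2.352, 2.072, 0.009]
force: [-0.3, 1.0, -3.1]
finger_gap: 0.149
```

```bash
cat >> h.py <<'E'
def tip(L=311.6,c=(612,32.5),z=60):
    s=r.get_state();M=R.from_rotvec(s['tcp_rot']).as_matrix();d=M[:,2]
    t=np.array(s['position'])+d*L; at=t+d*(z-t[2])/d[2]
    print(round(s['time'],2),'tip',t,'axis',at,'F',s['force'],'M',np.round(s['moment'],2).tolist(),'gap',round(s['finger_gap'],3),'tilt',d[:2].round(4).tolist(),
     'yaw',round(np.degrees(np.arctan2(M[1,1],M[0,1])),1),'units',np.round(M.T@(np.r_[c,z]-at)/25,2).tolist())
    return s
E
python3 -c "from h import *;tip()"
```

```text
32.2 tip [610.3  32.5 124. ] axis [610.9  32.4  60. ] F [-0.3  1.  -3.1] M [0.04, 0.04, 0.04] gap 0.149 tilt [0.0092, -0.0019] yaw -7.2 units [0.01, 0.04, 0.0]
```

carry_out(increments=[[0,0.04,0.05,0],[0,0.04,0.15,0],[0,0.04,0.25,0],[0,0.04,0.35,0],[0,0.04,0.45,0],[0,0.04,0.5,0],[0,0.04,0.5,0]])

```text
time: 32.78
position: [608.5, 32.9, 422.9]
tcp_rot: [2.352, 2.072, 0.009]
force: [0.4, 0.1, -3.2]
finger_gap: 0.145
```

```bash
python3 -c "from h import *;tip()"
```

```text
32.78 tip [611.3  32.3 111.3] axis [611.7  32.2  60. ] F [ 0.4  0.1 -3.2] M [0.09, -0.08, -0.0] gap 0.145 tilt [0.009, -0.0019] yaw -7.2 units [0.01, 0.01, 0.0]
```

Its lower end is in the shaft with no contact. I'll keep going slowly until the tip is near z = 42, just above the stem.

carry_out(increments=[[0,0,0.2,0],[0,0,0.45,0],[0,0,0.7,0],[0,0,0.95,0],[0,0,1.2,0],[0,0,1.4,0],[0,0,1.55,0],[0,0,1.6,0],[0,0,1.6,0]])

```text
time: 33.53
position: [608.8, 32.9, 382.5]
tcp_rot: [2.352, 2.072, 0.008]
force: [-0.7, -0.5, -1.9]
finger_gap: 0.144
```

```bash
python3 -c "from h import *;tip()"
```

```text
33.53 tip [611.5  32.3  70.9] axis [611.6  32.3  60. ] F [-0.7 -0.5 -1.9] M [0.01, 0.05, 0.04] gap 0.144 tilt [0.0085, -0.0018] yaw -7.2 units [0.01, 0.02, 0.0]
```

carry_out(increments=[[0,0.01,0.15,0],[0,0.01,0.3,0],[0,0.01,0.45,0],[0,0.01,0.6,0],[0,0.01,0.75,0],[0,0.01,0.9,0],[0,0.01,1.05,0],[0,0.01,1.15,0],[0,0.01,1.15,0]])

```text
time: 34.28
position: [609.2, 32.8, 353.1]
tcp_rot: [2.352, 2.072, 0.007]
force: [-1.1, 0.2, -2.7]
finger_gap: 0.144
```

```bash
python3 -c "from h import *;tip()"
```

```text
34.28 tip [611.6  32.2  41.5] axis [611.5  32.3  60. ] F [-1.1  0.2 -2.7] M [0.03, 0.04, -0.03] gap 0.144 tilt [0.0078, -0.0018] yaw -7.2 units [0.01, 0.02, 0.0]
```

Nothing touches yet. Now onto the stem in small steps, watching the force.

carry_out(increments=[[0,0,0.05,0],[0,0,0.1,0],[0,0,0.15,0],[0,0,0.2,0],[0,0,0.25,0],[0,0,0.3,0],[0,0,0.35,0],[0,0,0.4,0],[0,0,0.4,0]])

```text
time: 35.03
position: [609.2, 32.9, 342.9]
tcp_rot: [2.352, 2.073, 0.007]
force: [-0.4, 0.3, -2.6]
finger_gap: 0.144
```

```bash
python3 -c "from h import *;tip()"
```

```text
35.03 tip [611.6  32.4  31.3] axis [611.4  32.5  60. ] F [-0.4  0.3 -2.6] M [0.33, 0.02, 0.12] gap 0.144 tilt [0.0077, -0.0016] yaw -7.2 units [0.0, 0.02, 0.0]
```

carry_out(increments=[[0,0,0.04,0],[0,0,0.08,0],[0,0,0.12,0],[0,0,0.16,0],[0,0,0.2,0],[0,0,0.2,0]])

```text
time: 35.53
position: [609.3, 32.9, 337.7]
tcp_rot: [2.353, 2.073, 0.007]
force: [0.8, 2.0, -2.0]
finger_gap: 0.144
```

```bash
python3 -c "from h import *;tip()"
```

```text
35.53 tip [611.6  32.4  26.1] axis [611.3  32.5  60. ] F [ 0.8  2.  -2. ] M [0.46, -0.12, -0.18] gap 0.144 tilt [0.0075, -0.0015] yaw -7.2 units [0.0, 0.03, 0.0]
```

carry_out(increments=[[0,0,0.06,0],[0,0,0.12,0],[0,0,0.18,0],[0,0,0.24,0],[0,0,0.3,0],[0,0,0.36,0],[0,0,0.38,0],[0,0,0.38,0]])

```text
time: 36.2
position: [609.3, 32.9, 328.0]
tcp_rot: [2.353, 2.073, 0.007]
force: [1.5, 0.7, -4.0]
finger_gap: 0.14
```

```bash
python3 -c "from h import *;tip()"
```

```text
36.2 tip [611.6  32.4  16.4] axis [611.2  32.5  60. ] F [ 1.5  0.7 -4. ] M [0.42, -0.12, -0.06] gap 0.14 tilt [0.0073, -0.0015] yaw -7.2 units [0.0, 0.03, 0.0]
```

carry_out(increments=[[0,0,0,0.5],[0,0,0,1.1],[0,0,0,1.7],[0,0,0,2.3],[0,0,0,2.9],[0,0,0,3.5],[0,0,0,4.1],[0,0,0,4.7],[0,0,0,5.3],[0,0,0,6]], newtons=110)

```text
time: 37.03
position: [611.2, 33.6, 328.9]
tcp_rot: [2.88, 1.243, 0.02]
force: [21.8, 4.1, -12.3]
finger_gap: 0.131
```

```bash
python3 -c "from h import *;print(tip()['qpos'])"
```

```text
37.03 tip [615.4  33.7  17.3] axis [614.8  33.7  60. ] F [ 21.8   4.1 -12.3] M [0.97, -4.43, 0.8] gap 0.131 tilt [0.0136, 0.0001] yaw -43.3 units [-0.11, -0.05, -0.0]
[ 0.2  0.4 -0.5  1.8  0.2  0.9 -1.1]
```

carry_out(increments=[[0,0.04,0,0],[0,0.04,0,0],[0,0.04,0,0]])

```text
time: 37.28
position: [612.2, 33.6, 328.9]
tcp_rot: [2.879, 1.244, 0.021]
force: [5.3, 3.9, -6.9]
finger_gap: 0.133
```

Run:
```python
from h import *
tip();s=r.get_state();M=R.from_rotvec(s['tcp_rot']).as_matrix();print('F tool',M.T@s['force'],'M tool',M.T@s['moment'],M.round(3).tolist())
```

```text
37.28 tip [616.7  33.8  17.3] axis [616.1  33.8  60. ] F [ 5.3  3.9 -6.9] M [0.98, -0.96, 0.15] gap 0.133 tilt [0.0144, 0.0008] yaw -43.3 units [-0.15, -0.08, -0.0]
F tool [6.4 1.1 7. ] M tool [-0.   1.4 -0.1] [[0.685, 0.728, 0.014], [0.728, -0.685, 0.001], [0.01, 0.01, -1.0]]
```

carry_out(increments=[[0,0,0,0.4],[0,0.01,0,0.9],[-0.01,0.01,0,1.4],[-0.02,0.02,0,1.9],[-0.02,0.02,0,2.4],[-0.03,0.03,0,2.8],[-0.03,0.03,0,3],[-0.03,0.03,0,3]])

```text
time: 37.95
position: [612.8, 32.4, 329.0]
tcp_rot: [3.041, 0.777, 0.025]
force: [7.8, 1.6, -9.7]
finger_gap: 0.136
```

```bash
cat >> h.py <<'E'
def ft():
    tip();s=r.get_state();M=R.from_rotvec(s['tcp_rot']).as_matrix();print('pos',s['position'],'F tool',M.T@s['force'],'M tool',M.T@s['moment'])
E
python3 -c "from h import *;ft()"
```

```text
37.95 tip [617.9  32.6  17.4] axis [617.2  32.6  60. ] F [ 7.8  1.6 -9.7] M [0.11, -1.74, 0.36] gap 0.136 tilt [0.0162, 0.0008] yaw -61.3 units [-0.18, -0.1, -0.0]
pos [612.8  32.4 329. ] F tool [7.5 2.3 9.8] M tool [-0.7  1.6 -0.4]
```

carry_out(increments=[[0,0,0,0.4],[0,0.01,0,0.9],[0,0.01,0.01,1.4],[-0.01,0.02,0.02,1.9],[-0.01,0.03,0.02,2.4],[-0.01,0.03,0.02,2.8],[-0.01,0.03,0.02,3],[-0.01,0.03,0.02,3]])

```text
time: 38.62
position: [613.5, 31.2, 328.8]
tcp_rot: [3.127, 0.29, 0.028]
force: [6.2, -1.4, -3.5]
finger_gap: 0.133
```

```bash
python3 -c "from h import *;ft()"
```

```text
38.62 tip [619.   31.2  17.3] axis [618.3  31.2  60. ] F [ 6.2 -1.4 -3.5] M [-0.41, -1.04, 0.39] gap 0.133 tilt [0.0177, 0.0001] yaw -79.4 units [-0.24, -0.1, -0.0]
pos [613.5  31.2 328.8] F tool [5.8 2.5 3.6] M tool [-0.6  0.9 -0.4]
```

carry_out(increments=[[0.01,0,0,0.4],[0.01,0.01,0,0.9],[0.01,0.01,0,1.4],[0.01,0.02,0,1.8],[0.01,0.03,0,2.2],[0.01,0.03,0,2.5],[0.01,0.03,0,2.5]])

```text
time: 39.2
position: [613.9, 30.1, 328.8]
tcp_rot: [-3.139, 0.123, -0.028]
force: [2.5, -1.3, -4.0]
finger_gap: 0.135
```

```bash
python3 -c "from h import *;ft()"
```

```text
39.2 tip [619.4  29.8  17.3] axis [618.7  29.9  60. ] F [ 2.5 -1.3 -4. ] M [-0.48, -0.12, 0.27] gap 0.135 tilt [0.0177, -0.0007] yaw -94.5 units [-0.27, -0.08, -0.0]
pos [613.9  30.1 328.8] F tool [2.6 1.1 4. ] M tool [-0.5  0.2 -0.3]
```

Torque is still only about 0.3 N m, so it's still turning. I'll go on in small steps until the torque climbs at the stop.

carry_out(increments=[[0,0,0,0.25],[0,0.01,0,0.5],[0,0.01,0,0.75],[0,0.01,0,1],[0,0.01,0,1]])

```text
time: 39.62
position: [613.9, 29.6, 328.8]
tcp_rot: [-3.127, 0.291, -0.028]
force: [1.8, -2.5, -3.3]
finger_gap: 0.133
```

```bash
python3 -c "from h import *;ft()"
```

```text
39.62 tip [619.4  29.3  17.3] axis [618.7  29.4  60. ] F [ 1.8 -2.5 -3.3] M [-0.7, -0.11, 0.26] gap 0.133 tilt [0.0177, -0.001] yaw -100.6 units [-0.29, -0.07, -0.0]
pos [613.9  29.6 328.8] F tool [2.2 2.1 3.3] M tool [-0.7  0.2 -0.3]
```

carry_out(increments=[[0,0,0,0.25],[0,0.01,0,0.5],[0,0.02,0,0.75],[0,0.02,0,1],[0,0.02,0,1]])

```text
time: 40.03
position: [613.8, 29.1, 328.8]
tcp_rot: [-3.107, 0.457, -0.028]
force: [2.3, -2.9, -3.4]
finger_gap: 0.132
```

```bash
python3 -c "from h import *;ft()"
```

```text
40.03 tip [619.3  28.7  17.3] axis [618.6  28.8  60. ] F [ 2.3 -2.9 -3.4] M [-0.86, -0.09, 0.47] gap 0.132 tilt [0.0177, -0.0011] yaw -106.7 units [-0.29, -0.07, -0.0]
pos [613.8  29.1 328.8] F tool [3.  2.1 3.4] M tool [-0.8  0.3 -0.5]
```

carry_out(increments=[[0,0.01,0,0.25],[0,0.02,0,0.5],[0,0.02,0,0.75],[0,0.02,0,1],[0,0.02,0,1]], newtons=120)

```text
time: 40.45
position: [613.6, 28.5, 328.8]
tcp_rot: [-3.077, 0.622, -0.028]
force: [1.6, -4.8, -2.4]
finger_gap: 0.137
```

Run:
```python
from h import *
ft()
import pickle
im=shot('wrist','w12')
f=im['frame']; cv2.imwrite('pics/c12.png',cv2.resize(f[120:380,200:440,::-1],None,fx=2.2,fy=2.2))
```

```text
40.45 tip [619.1  28.1  17.3] axis [618.4  28.1  60. ] F [ 1.6 -4.8 -2.4] M [-1.05, -0.03, 0.82] gap 0.137 tilt [0.0176, -0.0014] yaw -112.9 units [-0.3, -0.06, -0.0]
pos [613.6  28.5 328.8] F tool [3.3 3.8 2.4] M tool [-0.9  0.4 -0.8]
```

Run:
```python
from h import *
import pickle
def edges(f,v):
    row=f[v,285:355].astype(int).sum(1); d=np.abs(np.diff(row)); return row.tolist()
a=pickle.load(open('w11.pkl','rb'))['frame']; b=cv2.imread('pics/w12.png')
cv2.imwrite('pics/c12.png',np.hstack([cv2.resize(x[120:380,240:400],None,fx=2.2,fy=2.2) for x in (a[:,:,::-1],b)]))
```

```text
(no output)
```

View pics/c12.png

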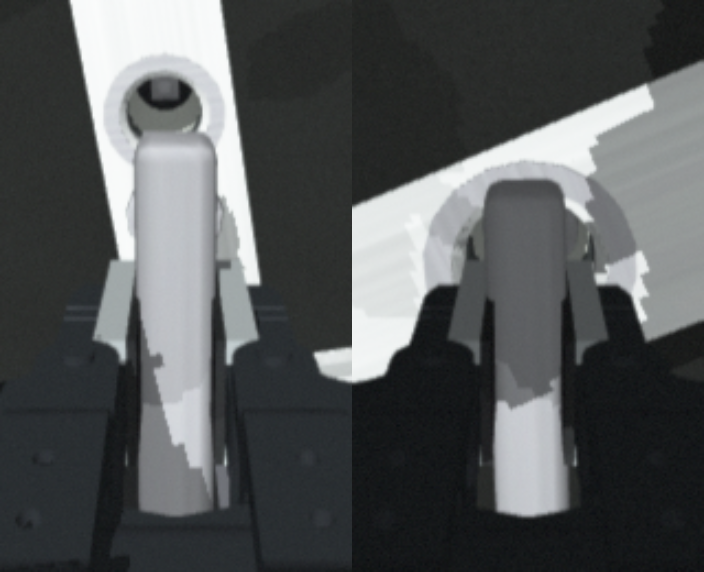

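carry_out(increments=[[0,0,0,0.25],[-0.01,-0.02,0,0.5],[-0.02,-0.03,0,0.75],[-0.03,-0.04,0,1],[-0.03,-0.04,0,1]])

```text
time: 40.92
position: [613.5, 29.0, 328.9]
tcp_rot: [-3.04, 0.783, -0.028]
force: [3.2, -9.7, -2.7]
finger_gap: 0.137
```

```bash
cat >> h.py <<'E'
def bar(im):
    f=im['frame'].astype(int).sum(2) if isinstance(im,dict) else im.astype(int).sum(2)
    g=cv2.GaussianBlur(f.astype(np.float32),(3,3),0)
    out=[]
    for v in range(215,330,15):
        d=np.diff(g[v]); L=295+np.abs(d[295:312]).argmax(); Rr=326+np.abs(d[326:343]).argmax(); out.append((v,int(L),int(Rr)))
    return out
E
python3 - <<'E'
from h import *
import pickle
ft(); im=shot('wrist','w13')
print(bar(pickle.load(open('w11.pkl','rb')))); print(bar(cv2.imread('pics/w12.png'))); print(bar(im))
E
```

```text
40.92 tip [619.1  28.2  17.3] axis [618.3  28.3  60. ] F [ 3.2 -9.7 -2.7] M [-2.09, -0.28, 1.4] gap 0.137 tilt [0.0181, -0.0026] yaw -118.9 units [-0.3, -0.03, -0.0]
pos [613.5  29.  328.9] F tool [7.4 7.  2.8] M tool [-1.7  1.2 -1.4]
[(215, 300, 342), (230, 300, 338), (245, 302, 339), (260, 298, 340), (275, 296, 342), (290, 309, 335), (305, 303, 334), (320, 303, 335)]
[(215, 299, 339), (230, 295, 337), (245, 301, 335), (260, 304, 334), (275, 304, 334), (290, 304, 334), (305, 304, 334), (320, 304, 334)]
[(215, 297, 340), (230, 296, 336), (245, 301, 335), (260, 304, 334), (275, 304, 334), (290, 304, 334), (305, 304, 334), (320, 304, 334)]
```

The torque rises steeply to 1.4 N m against 0.25 N m of lock friction, so the lock is on its stop. I'll turn back within the key's play to take off the load.

carry_out(increments=[[0,0,0,-0.5],[0,0.02,0,-1.1],[0,0.03,0,-1.7],[0,0.03,0,-2.3],[0,0.03,0,-2.9],[0,0.03,0,-3.5],[0,0.03,0,-3.8],[0,0.03,0,-3.8]])

```text
time: 41.63
position: [613.2, 29.2, 329.0]
tcp_rot: [3.137, -0.163, 0.029]
force: [1.8, 2.0, -2.1]
finger_gap: 0.133
```

```bash
python3 -c "from h import *;ft()"
```

```text
41.63 tip [619.   28.9  17.5] axis [618.2  28.9  60. ] F [ 1.8  2.  -2.1] M [0.58, -0.28, -0.01] gap 0.133 tilt [0.0186, -0.001] yaw -95.9 units [-0.26, -0.12, -0.0]
pos [613.2  29.2 329. ] F tool [ 1.6 -2.2  2.1] M tool [0.6 0.2 0. ]
```

carry_out(increments=[[0,0,-0.1,0],[0,0,-0.25,0],[0.01,0,-0.4,0],[0.01,0,-0.6,0],[0.02,0,-0.8,0],[0.02,0,-1,0],[0.02,0,-1,0]], newtons=90)

```text
time: 42.22
position: [613.5, 29.2, 355.8]
tcp_rot: [3.137, -0.163, 0.032]
force: [-0.1, -0.6, -2.2]
finger_gap: 0.131
```

```bash
python3 -c "from h import *;ft()"
```

```text
42.22 tip [619.8  28.8  44.2] axis [619.5  28.8  60. ] F [-0.1 -0.6 -2.2] M [-0.3, 0.3, 0.0] gap 0.131 tilt [0.0203, -0.0011] yaw -96.0 units [-0.31, -0.11, -0.01]
pos [613.5  29.2 355.8] F tool [-0.1  0.6  2.2] M tool [-0.3 -0.3 -0. ]
```

carry_out(increments=[[0.01,0,-0.3,0],[0.02,0,-0.7,0],[0.03,0,-1.2,0],[0.04,0,-1.7,0],[0.05,0,-2.2,0],[0.06,0,-2.8,0],[0.08,0,-3.4,0],[0.09,0,-4,0],[0.1,0,-4.6,0],[0.1,0,-4.8,0]])

```text
time: 43.05
position: [613.8, 29.2, 479.3]
tcp_rot: [-3.136, 0.163, -0.038]
force: [-0.4, 0.4, -2.8]
finger_gap: 0.135
```

Run:
```python
from h import *
ft();im=shot('wrist','w14');a=im['frame'][:,:,::-1]
t=shot('scene','s14')['frame'][:,:,::-1]
cv2.imwrite('pics/m14.png',np.hstack([cv2.resize(a[100:330,230:410],None,fx=2.0,fy=2.0),cv2.resize(t[110:300,180:390],(420,460),interpolation=cv2.INTER_CUBIC)[:460]]))
```

```text
43.05 tip [621.3  29.1 167.8] axis [623.9  29.   60. ] F [-0.4  0.4 -2.8] M [0.02, -0.03, 0.04] gap 0.135 tilt [0.0242, -0.0006] yaw -96.0 units [-0.49, -0.09, -0.01]
pos [613.8  29.2 479.3] F tool [-0.5 -0.4  2.7] M tool [ 0.  0. -0.]
```

View pics/m14.png

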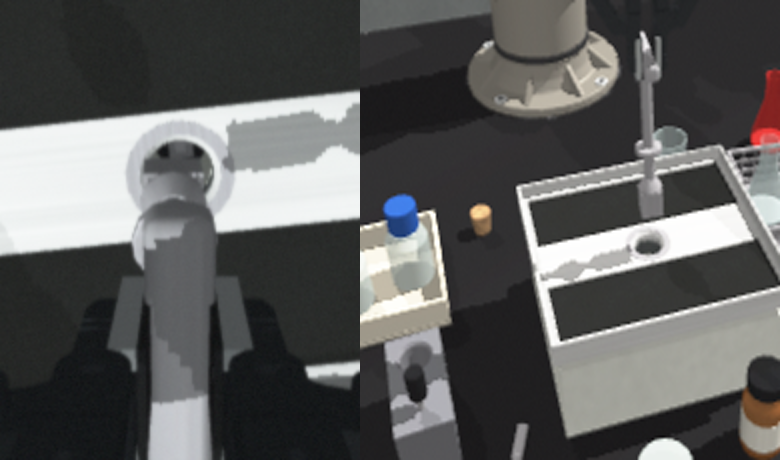

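The stem end of the key shows at about (317,183) in the wrist view, hanging nearly vertical over the shaft. I'll place its tip by rays from both cameras, numerically.

Run:
```python
from h import *
im=shot('wrist','w15')
for x in(609,612,615,618):
    print(x,proj(im,[x,29,167]),'edge',proj(im,[x+14.5,29,167]),'collar edge',proj(im,[x+14.5,29,236]))
print('shaft',proj(im,[612,32,120]))
f=im['frame'].astype(int).sum(2)
print('col317',[(v,int(f[v,317])) for v in range(150,215,2)])
print('row 190',f[190,290:345:2].tolist())
sc=shot('scene','s15');g=sc['frame'].astype(int).sum(2)
for x in(609,612,615,618): print('scene tip',proj(sc,[x,29,167]),'bar',proj(sc,[x,29,322]))
for v in(150,160,170,176,180,190,196):print(v,g[v,305:345].tolist())
```

```text
609 [322.6 201.7] edge [320.8 184.8] collar edge [320.9 206.4]
612 [322.2 198.2] edge [320.4 181.3] collar edge [320.5 201.8]
615 [321.8 194.8] edge [320.  177.7] collar edge [320.  197.2]
618 [321.5 191.3] edge [319.7 174.1] collar edge [319.5 192.6]
shaft [318.9 187.1]
col317 [(150, 132), (152, 133), (154, 249), (156, 717), (158, 723), (160, 633), (162, 599), (164, 598), (166, 622), (168, 656), (170, 357), (172, 288), (174, 264), (176, 248), (178, 218), (180, 218), (182, 223), (184, 225), (186, 290), (188, 328), (190, 331), (192, 338), (194, 342), (196, 360), (198, 392), (200, 233), (202, 224), (204, 230), (206, 241), (208, 273), (210, 344), (212, 429), (214, 467)]
row 190 [722, 692, 586, 581, 597, 462, 516, 371, 417, 438, 425, 397, 375, 344, 327, 305, 297, 270, 251, 301, 358, 294, 209, 601, 697, 619, 591, 591]
scene tip [323.  193.6] bar [322.1 131.9]
scene tip [323.4 194.3] bar [322.5 132.5]
scene tip [323.7 195.1] bar [322.9 133.2]
scene tip [324.1 195.8] bar [323.3 133.8]
150 [129, 131, 131, 131, 134, 131, 132, 132, 136, 134, 133, 131, 133, 132, 187, 284, 339, 356, 359, 410, 36
[... 627 characters left out ...]
 431, 472, 498, 463, 445, 447, 445, 446, 446, 446, 445, 446, 446, 444, 443, 444, 443]
180 [514, 512, 493, 456, 442, 443, 443, 446, 448, 449, 452, 453, 454, 450, 451, 451, 410, 350, 350, 352, 388, 451, 460, 612, 709, 710, 709, 705, 668, 540, 524, 542, 471, 444, 404, 320, 275, 243, 178, 148]
190 [165, 166, 162, 167, 164, 171, 169, 168, 168, 166, 163, 166, 166, 209, 301, 350, 354, 366, 395, 433, 459, 471, 481, 486, 500, 429, 248, 168, 168, 168, 168, 165, 167, 167, 166, 162, 160, 154, 146, 146]
196 [164, 163, 164, 167, 168, 165, 165, 169, 167, 166, 165, 166, 165, 171, 265, 342, 360, 360, 356, 352, 350, 354, 354, 354, 356, 342, 261, 164, 165, 161, 164, 166, 164, 167, 164, 162, 158, 161, 163, 161]
```

Run:
```python
from h import *
s=r.get_state();M=R.from_rotvec(s['tcp_rot']).as_matrix()
t=M.T@(np.array([609.5,33.6,168])-np.array(s['position']));print('tip in tool',t); np.save('tip.npy',t)
print(go([605,-259,480],-67.5))
```

```text
tip in tool [-10.4  -3.9 307.2]
[0.87, 11.49, -0.18, -4.74]
```

carry_out(increments=[[0,0.5,0,-0.2],[0.1,1.4,-0.1,-0.6],[0.2,2.5,-0.2,-1.1],[0.3,3.8,-0.2,-1.7],[0.4,5.1,-0.2,-2.2],[0.5,6.4,-0.2,-2.8],[0.6,7.7,-0.2,-3.3],[0.7,8.9,-0.2,-3.8],[0.8,10,-0.2,-4.3],[0.9,11,-0.2,-4.7]])

```text
time: 44.08
position: [606.5, -248.9, 479.3]
tcp_rot: [3.078, 0.608, 0.028]
force: [0.9, -0.8, -3.0]
finger_gap: 0.132
```

carry_out(increments=[[0,0.3,0,0],[0,0.3,0,0],[0,0.3,0,0]])

```text
time: 44.33
position: [609.3, -255.9, 478.2]
tcp_rot: [3.079, 0.606, 0.026]
force: [0.1, 0.6, -3.4]
finger_gap: 0.134
```

Run:
```python
from h import *
import pickle
ft();im=shot('wrist','w16');pickle.dump(im,open('w16.pkl','wb'))
g=cv2.cvtColor(im['frame'],cv2.COLOR_RGB2GRAY)
p=proj(im,[637,-246,70]);print('hole proj',p)
u,v=p.round().astype(int)
print(g[v-30:v+32:3,u-36:u+37:3])
s=r.get_state();M=R.from_rotvec(s['tcp_rot']).as_matrix();t=np.load('tip.npy');t[2]=311.5
w=np.array(s['position'])+M@t;print('tip pred',w,proj(im,w))
```

```text
44.33 tip [ 614.5 -255.8  166.6] axis [ 616.3 -255.8   60. ] F [ 0.1  0.6 -3.4] M [0.11, -0.04, 0.02] gap 0.134 tilt [0.0167, 0.0001] yaw -67.7 units [4.21, -10.74, -0.0]
pos [ 609.3 -255.9  478.2] F tool [ 0.3 -0.5  3.4] M tool [ 0.1  0.1 -0. ]
hole proj [319.6 147.5]
[[ 26  26  21  20  18  49 150 148 149 150 149 149 149 151 149 149 148 150
  149 146 149 148 147 148 148]
 [ 20  24  17  15  19 115 149 148 149 149 148 148 151 148 149 149 149 150
  148 148 148 148 148 146 146]
 [ 24  21  24  19  23 145 150 148 149 149 149 149 148 148 149 149 149 149
  148 149 146 145 148 147 139]
 [ 22  23  12  22  38 148 147 149 149 149 150 149 148 148 147 147 147 147
  146 146 148 147 146 147  66]
 [ 20  21  22  20  93 148 148 148 148 147 136 125 126 133 143 150 148 150
  147 146 146 146 146 147  29]
 [ 23  20  17  16 140 148 148 150 135  96  90  85  77  94 121 139 146 146
  148 146 147 147 147 141  19]
 [ 22  22  19  26 147 148 149 138  90  76  74  74  73  73  75  96 143 147
  148 145 147 147 147  64  22]
 [ 25  22  18  65 147 147 147  87  75  71  73  73  74  75  71  71  94 147
  146 146 146 145 145
[... 721 characters left out ...]
45 126  23  24  24  20]
 [ 21 142 147 145 147 147 144 147 144 101  98  93  97 113 129 140 145 145
  146 146  52  26  23  25  23]
 [ 23 107 141 148 147 147 147 146 148 146 140 131 134 136 143 146 145 145
  145 143  24  25  25  24  18]
 [ 23  23  26  61 108 140 147 148 147 146 146 146 145 144 144 146 145 144
  143 111  22  24  25  25  18]
 [ 22  24  36  35  36  36  52 108 132 144 146 148 147 145 145 146 146 146
  145  41  22  23  25  21  24]
 [ 20  25  37  37  39  37  35  34  35  44  92 131 144 143 143 144 145 144
  141  38  35  31  22  24  24]
 [ 21  28  35  37  36  38  39  41  39  41  40  40  45  89 128 143 144 144
  100  35  34  36  34  35  31]]
tip pred [ 603.8 -255.3  166.9] [315.5 200. ]
```

Run:
```python
from h import *
import pickle
im=pickle.load(open('w16.pkl','rb'))
g=cv2.cvtColor(im['frame'],cv2.COLOR_RGB2GRAY)
m=(g<110).astype(np.uint8);n,l,st,ce=cv2.connectedComponentsWithStats(m);i=l[147,315];print(st[i])
c,_=cv2.findContours((l==i).astype(np.uint8),0,1);e=cv2.fitEllipse(max(c,key=len));print(e)
print('hole',ray(im,*e[0],70),ray(im,*e[0],68))
# key end in wrist image: columns/rows below bar apex
f=im['frame'].astype(int).sum(2)
for v in(170,174,178,182,186,190,194,198,202,206):print(v,f[v,290:350:3].tolist())
sc=shot('scene','s16');q=sc['frame'].astype(int).sum(2)
w=[604,-255.5,167];a=proj(sc,w);b=proj(sc,[604,-255.5,322]);print('scene pred tip,bar',a,b)
u=int(a[0])
for dv in(-40,-30,-20,-8,-4,0,4):print(int(a[1])+dv,u-16,q[int(a[1])+dv,u-16:u+17].tolist())
```

```text
[302 130  33  34 859]
((317.7323303222656, 146.65438842773438), (31.733776092529297, 32.68558120727539), 46.745609283447266)
hole [ 637.  -243.8   70. ] [ 636.9 -243.8   68. ]
170 [90, 114, 116, 155, 322, 430, 438, 446, 443, 446, 444, 445, 440, 437, 442, 437, 437, 192, 70, 72]
174 [110, 111, 118, 110, 102, 103, 106, 133, 280, 396, 437, 436, 436, 439, 440, 439, 428, 114, 105, 94]
178 [105, 110, 107, 104, 165, 167, 178, 169, 173, 175, 180, 189, 298, 391, 432, 441, 221, 114, 112, 119]
182 [116, 107, 118, 105, 285, 300, 287, 292, 294, 287, 292, 290, 299, 295, 117, 136, 112, 108, 104, 108]
186 [106, 110, 112, 111, 387, 369, 350, 354, 386, 383, 310, 287, 395, 442, 154, 111, 113, 110, 106, 105]
190 [96, 110, 107, 115, 523, 430, 513, 499, 464, 419, 388, 338, 290, 389, 160, 99, 104, 113, 106, 107]
194 [97, 103, 102, 107, 472, 524, 528, 520, 480, 430, 383, 331, 284, 259, 126, 104, 106, 105, 115, 110]
198 [95, 104, 95, 136, 562, 552, 541, 533, 472, 426, 450, 316, 275, 267, 224, 108, 100, 106, 103, 101]
202 [99, 92, 96, 177, 562, 526, 360, 314, 304, 290, 272, 269, 261, 256, 240, 99, 103, 102, 10
[... 676 characters left out ...]
147]
207 177 [451, 449, 452, 449, 449, 449, 450, 449, 441, 414, 394, 410, 466, 515, 553, 587, 634, 663, 663, 657, 641, 492, 217, 218, 220, 222, 348, 479, 585, 658, 665, 659, 659]
211 177 [373, 427, 448, 446, 448, 448, 448, 448, 402, 344, 355, 370, 401, 438, 455, 468, 474, 471, 454, 438, 425, 424, 440, 570, 671, 683, 689, 699, 703, 709, 717, 687, 627]
215 177 [680, 741, 743, 745, 744, 737, 734, 734, 736, 680, 450, 318, 369, 422, 429, 423, 420, 416, 417, 423, 422, 420, 425, 432, 488, 565, 612, 627, 627, 637, 651, 600, 527]
219 177 [733, 736, 738, 739, 735, 721, 724, 747, 755, 755, 754, 712, 473, 358, 415, 432, 431, 423, 420, 417, 423, 426, 436, 459, 458, 445, 442, 433, 436, 443, 455, 465, 479]
```

Run:
```python
from h import *
import pickle
im=pickle.load(open('w16.pkl','rb'))
s=r.get_state();M=R.from_rotvec(s['tcp_rot']).as_matrix()
for p in[(316,192.7),(316,196)]:
    w=ray(im,*p,166.7);t=M.T@(w-np.array(s['position']));print(w,t)
w=ray(im,316,192.7,166.7);np.save('tip.npy',M.T@(w-np.array(s['position'])))
h=np.array([637,-243.8]);d=np.r_[h-w[:2],0];print('units',M.T@d/25,proj(shot('scene','s17'),w))
```

```text
[ 609.7 -253.3  166.7] [ -4.5  -3.2 312.1]
[ 607.1 -254.4  166.7] [ -7.3  -3.2 312.1]
units [1.2 0.1 0. ] [195.  216.7]
```

carry_out(increments=[[0.3,0,0,0],[0.7,0.03,0,0],[1.15,0.06,0,0],[1.15,0.06,0.4,0],[1.14,0.06,0.9,0],[1.13,0.05,1.5,0],[1.12,0.05,2.1,0],[1.11,0.04,2.7,0],[1.1,0.04,3.1,0],[1.1,0.04,3.1,0]])

```text
time: 45.32
position: [636.2, -244.8, 398.8]
tcp_rot: [3.08, 0.61, 0.021]
force: [-0.5, 0.3, -2.8]
finger_gap: 0.133
```

```bash
cat >> h.py <<'E'
def tk():
    s=r.get_state();M=R.from_rotvec(s['tcp_rot']).as_matrix();w=np.array(s['position'])+M@np.load('tip.npy')
    h=np.array([637,-243.8]);print(round(s['time'],2),'tip',w,'F',s['force'],'M',np.round(s['moment'],2),'tilt',M[:2,2].round(4),'units',np.round(M.T@np.r_[h-w[:2],0]/25,3))
E
python3 -c "from h import *;tk()"
```

```text
45.32 tip [ 635.1 -243.2   86.6] F [-0.5  0.3 -2.8] M [0.1 0.  0.1] tilt [0. 0.] units [0.1 0.1 0. ]
```

carry_out(increments=[[0.06,0.05,0,0],[0.06,0.05,0.15,0],[0.06,0.05,0.35,0],[0.05,0.05,0.5,0],[0.05,0.05,0.6,0],[0.05,0.05,0.7,0],[0.05,0.05,0.78,0],[0.05,0.05,0.8,0]])

```text
time: 45.98
position: [638.0, -245.5, 378.6]
tcp_rot: [3.08, 0.61, 0.021]
force: [-0.5, -0.3, -2.9]
finger_gap: 0.141
```

```bash
python3 -c "from h import *;tk()"
```

```text
45.98 tip [ 636.9 -243.9   66.4] F [-0.5 -0.3 -2.9] M [-0.  -0.1  0.1] tilt [0. 0.] units [ 0. -0.  0.]
```

Its end is in the hole's mouth with no contact. I'll continue slowly.

carry_out(increments=[[0,0,0.1,0],[0,0,0.2,0],[-0.01,0,0.3,0],[-0.01,0,0.4,0],[-0.01,0,0.5,0],[-0.01,0,0.6,0],[-0.01,0,0.7,0],[-0.01,0,0.7,0]])

```text
time: 46.65
position: [638.0, -245.5, 360.4]
tcp_rot: [3.08, 0.61, 0.02]
force: [0.2, -0.9, -3.4]
finger_gap: 0.135
```

```bash
python3 -c "from h import *;tk()"
```

```text
46.65 tip [ 636.6 -243.9   48.2] F [ 0.2 -0.9 -3.4] M [-0.1 -0.2 -0. ] tilt [0. 0.] units [0. 0. 0.]
```

carry_out(increments=[[0,0,0.12,0],[0.01,0,0.25,0],[0.01,0,0.4,0],[0.01,0,0.55,0],[0.01,0,0.7,0],[0.01,0,0.85,0],[0.01,0,1,0],[0.01,0,1.1,0],[0.01,0,1.1,0]])

```text
time: 47.4
position: [638.4, -245.4, 332.2]
tcp_rot: [3.081, 0.611, 0.019]
force: [0.3, 0.9, -3.2]
finger_gap: 0.135
```

```bash
python3 -c "from h import *;tk()"
```

```text
47.4 tip [ 636.9 -243.7   20. ] F [ 0.3  0.9 -3.2] M [-0.1 -0.1 -0. ] tilt [0. 0.] units [0. 0. 0.]
```

Another 10 mm to the floor, in fine steps.

carry_out(increments=[[0,0,0.08,0],[0,0,0.16,0],[0,0,0.24,0],[0,0,0.3,0],[0,0,0.35,0],[0,0,0.35,0]])

```text
time: 47.9
position: [640.0, -245.3, 326.8]
tcp_rot: [3.078, 0.61, 0.028]
force: [-0.4, 1.0, 25.6]
finger_gap: 0.135
```

carry_out(increments=[[0,0,0.02,0],[0,0,0.04,0],[0,0,0.06,0],[0,0,0.08,0],[0,0,0.08,0]])

```text
time: 48.32
position: [641.0, -245.5, 327.0]
tcp_rot: [3.076, 0.61, 0.034]
force: [-0.8, 0.3, 18.7]
finger_gap: 0.132
```

```bash
python3 -c "from h import *;tk()"
```

```text
48.32 tip [ 642.6 -244.7   14.9] F [-0.8  0.3 18.7] M [-0.2  0.3 -0. ] tilt [ 0. -0.] units [-0.2 -0.1 -0. ]
```

carry_out(increments=[[-0.05,0,-0.05,0],[-0.08,0,-0.06,0],[-0.08,0,-0.06,0],[-0.08,0,-0.06,0]], newtons=30)

```text
time: 48.65
position: [638.9, -246.3, 327.9]
tcp_rot: [3.077, 0.61, 0.033]
force: [0.5, -0.1, -2.9]
finger_gap: 0.137
```

Run:
```python
from h import *
import pickle
tk(); sc=shot('scene','s18'); s0=pickle.load(open('scene0.pkl','rb'))
d=np.abs(sc['frame'].astype(int)-s0['frame'].astype(int)).sum(2)
for z,h in((165,0),):
    for e in(-42,0,42):
        p=[638+e*.92,-244.5+e*.38,165];print('bar pred',e,proj(sc,p))
for v in(215,222,230,238,245,252,258,264):
    print(v,'0:',s0['frame'][v,185:222].sum(1).tolist()[::2]); print('   1:',sc['frame'][v,185:222].sum(1).tolist()[::2])
```

```text
48.65 tip [ 640.2 -245.3   15.7] F [ 0.5 -0.1 -2.9] M [-0.1  0.  -0.1] tilt [ 0. -0.] units [-0.1 -0.1 -0. ]
bar pred -42 [191.7 215. ]
bar pred 0 [199.7 225. ]
bar pred 42 [208.4 235.6]
215 0: [734, 568, 565, 623, 641, 696, 734, 734, 734, 747, 755, 756, 519, 547, 547, 546, 509, 760, 155]
   1: [119, 110, 122, 119, 531, 608, 399, 109, 139, 141, 120, 555, 526, 568, 595, 601, 512, 761, 155]
222 0: [758, 758, 758, 670, 372, 585, 632, 646, 708, 758, 758, 758, 755, 549, 546, 548, 548, 729, 714]
   1: [758, 350, 110, 153, 416, 335, 442, 416, 145, 370, 353, 155, 471, 503, 531, 552, 487, 671, 681]
230 0: [758, 758, 758, 758, 758, 758, 477, 354, 561, 640, 657, 690, 758, 550, 548, 548, 549, 545, 739]
   1: [579, 569, 482, 107, 131, 392, 314, 358, 605, 552, 502, 658, 723, 428, 424, 427, 427, 425, 685]
238 0: [758, 758, 758, 758, 758, 761, 760, 503, 351, 424, 421, 441, 450, 451, 450, 449, 449, 448, 448]
   1: [731, 736, 736, 734, 754, 761, 743, 351, 396, 529, 470, 452, 452, 451, 452, 452, 452, 452, 450]
245 0: [446, 448, 448, 447, 447, 448, 448, 448, 363, 351, 443, 460, 425, 449, 441, 433, 500, 341, 133]
   1: [452, 449, 451, 448, 448, 448, 448, 441, 349, 389, 501, 465, 425, 451, 444, 434, 502, 339, 134]
252 0: [299, 219, 163, 136, 529, 540, 540, 540, 594, 426, 349, 452, 660, 682, 434, 500, 539, 536, 192]
   1: [301, 219, 164, 137, 530, 542, 540, 541, 660, 348, 381, 498, 688, 695, 398, 501, 539, 539, 194]
258 0: [132, 136, 134, 137, 451, 542, 346, 236, 374, 635, 632, 544, 462, 406, 257, 429, 537, 539, 489]
   1: [134, 135, 135, 137, 335, 363, 308, 239, 371, 437, 423, 415, 407, 281, 258, 431, 539, 540, 492]
264 0: [149, 149, 149, 148, 287, 542, 542, 539, 438, 119, 126, 128, 137, 181, 467, 477, 538, 538, 538]
   1: [149, 142, 138, 134, 278, 545, 542, 544, 442, 152, 149, 137, 136, 181, 466, 476, 541, 537, 539]
```

carry_out(increments=[[0,0,0,0],[0,0,0,0],[0,0,0,0],[0,0,0,0],[0,0,0,0],[0,0,0,0]], jaw=0.4, newtons=20)

```text
time: 49.2
position: [639.0, -246.2, 328.0]
tcp_rot: [3.076, 0.61, 0.033]
force: [-0.2, 0.3, 0.1]
finger_gap: 0.298
```

Run:
```python
from h import *
import pickle
tk(); print(r.get_state()['finger_gap']);sc=shot('scene','s19'); s0=pickle.load(open('scene0.pkl','rb'))
for v in(238,245,252,258,264):
    print(v,'0:',s0['frame'][v,185:222].sum(1).tolist()[::2]); print('   1:',sc['frame'][v,185:222].sum(1).tolist()[::2])
im=shot('wrist','w19');pickle.dump(im,open('w19.pkl','wb'))
```

```text
49.2 tip [ 640.4 -245.3   15.8] F [-0.2  0.3  0.1] M [-0.1  0.1 -0. ] tilt [ 0. -0.] units [-0.1 -0.1 -0. ]
0.29794509253117846
238 0: [758, 758, 758, 758, 758, 761, 760, 503, 351, 424, 421, 441, 450, 451, 450, 449, 449, 448, 448]
   1: [729, 736, 736, 736, 754, 761, 761, 657, 349, 366, 362, 363, 435, 450, 451, 450, 452, 449, 450]
245 0: [446, 448, 448, 447, 447, 448, 448, 448, 363, 351, 443, 460, 425, 449, 441, 433, 500, 341, 133]
   1: [449, 450, 451, 451, 450, 448, 451, 451, 394, 351, 412, 472, 425, 451, 444, 434, 503, 340, 132]
252 0: [299, 219, 163, 136, 529, 540, 540, 540, 594, 426, 349, 452, 660, 682, 434, 500, 539, 536, 192]
   1: [300, 221, 162, 138, 530, 540, 543, 543, 540, 483, 351, 422, 624, 675, 501, 503, 540, 538, 191]
258 0: [132, 136, 134, 137, 451, 542, 346, 236, 374, 635, 632, 544, 462, 406, 257, 429, 537, 539, 489]
   1: [134, 133, 136, 137, 453, 545, 541, 295, 454, 663, 688, 625, 606, 495, 368, 385, 540, 542, 492]
264 0: [149, 149, 149, 148, 287, 542, 542, 539, 438, 119, 126, 128, 137, 181, 467, 477, 538, 538, 538]
   1: [152, 141, 134, 137, 247, 502, 542, 544, 441, 137, 127, 130, 138, 181, 467, 476, 541, 540, 539]
```

carry_out(increments=[[0,0,0,0],[0,0,0,0],[0,0,0,0],[0,0,0,0],[0,0,0,0]], jaw=-0.6)

```text
time: 49.72
position: [639.0, -246.2, 328.0]
tcp_rot: [3.076, 0.61, 0.033]
force: [-0.4, 0.2, 0.6]
finger_gap: 0.795
```

carry_out(increments=[[0,0,-0.2,0],[0,0,-0.5,0],[0,0,-0.9,0],[0,0,-1.5,0],[0,0,-2.2,0],[0,0,-3,0],[0,0,-3.8,0],[0,0,-4.5,0],[0,0,-5,0],[0,0,-5,0]])

```text
time: 50.55
position: [636.6, -246.2, 456.9]
tcp_rot: [3.074, 0.609, 0.039]
force: [0.2, -0.5, 0.4]
finger_gap: 0.8
```

Run:
```python
from h import *
import pickle
s=r.get_state();print(s['time'],s['position'],s['force'],s['qpos'],s['joint_vel'])
im=shot('wrist','w20');pickle.dump(im,open('w20.pkl','wb'))
g=cv2.cvtColor(im['frame'],cv2.COLOR_RGB2GRAY)
f=im['frame'].astype(int).sum(2)
m=(f>520).astype(np.uint8);n,l,st,ce=cv2.connectedComponentsWithStats(m)
for i in range(1,n):
    x,y,w,h,a=st[i]
    if a>500 and 250<ce[i][0]<400 and 100<ce[i][1]<300:
        c,_=cv2.findContours((l==i).astype(np.uint8),0,1);R_=cv2.minAreaRect(max(c,key=len));print(st[i],R_); b=cv2.boxPoints(R_)
        mids=sorted([(b[k]+b[(k+1)%4])/2 for k in range(4)],key=lambda p:p[1]);A=ray(im,*mids[0],172);B=ray(im,*mids[-1],172);print(A,B,(A+B)/2,np.linalg.norm(A-B),np.degrees(np.arctan2(*(A-B)[1::-1])))
sc=shot('scene','s20');s0=pickle.load(open('scene0.pkl','rb'))
a,b=[x['frame'][195:310,160:260].astype(np.float32) for x in(s0,sc)]
print(cv2.phaseCorrelate(cv2.cvtColor(a,cv2.COLOR_RGB2GRAY),cv2.cvtColor(b,cv2.COLOR_RGB2GRAY)))
for v in(205,215,225,235,245):
    print(v,s0['frame'][v,180:222].sum(1).tolist()[::2]);print('  ',sc['frame'][v,180:222].sum(1).tolist()[::2])
```

```text
50.55 [ 636.6 -246.2  456.9] [ 0.2 -0.5  0.4] [ 0.4  0.4 -0.2  1.5  0.1  1.2 -1. ] [-0.  0.  0.  0.  0. -0. -0.]
[ 303  147   19  102 1481] ((312.0, 197.5), (101.0, 18.0), 90.0)
[ 676.1 -226.3  172. ] [ 602.9 -256.1  172. ] [ 639.5 -241.2  172. ] 78.98487188777686 22.15245299957117
[ 225  247  154   88 3140] ((301.14996337890625, 310.54998779296875), (132.18319702148438, 92.02227020263672), 18.434946060180664)
[ 589.1 -264.9  172. ] [ 505.2 -272.5  172. ] [ 547.2 -268.7  172. ] 84.23367512940271 5.153082014396254
((0.18083122849220246, 0.3201252537782082), 0.7488783709208171)
205 [566, 456, 449, 450, 449, 449, 449, 450, 449, 449, 451, 449, 449, 448, 448, 449, 448, 448, 668, 715, 146]
   [568, 456, 450, 452, 450, 450, 450, 284, 213, 219, 217, 226, 246, 285, 585, 675, 671, 450, 669, 716, 145]
215 [734, 734, 734, 712, 447, 618, 631, 659, 726, 734, 734, 734, 755, 755, 719, 534, 547, 545, 547, 720, 683]
   [745, 737, 734, 736, 589, 692, 702, 708, 611, 588, 592, 594, 629, 639, 600, 548, 581, 604, 570, 721, 685]
225 [758, 758, 758, 758, 758, 758, 755, 475, 441, 624, 642, 662, 752, 758, 758, 723, 547, 546, 547, 547, 721]
   [699, 619, 616, 553, 550, 551, 553, 373, 472, 696, 709, 711, 648, 432, 449, 480, 507, 543, 432, 424, 653]
235 [758, 758, 758, 758, 758, 758, 758, 758, 758, 595, 348, 340, 394, 415, 421, 748, 751, 657, 628, 512, 446]
   [497, 523, 543, 529, 705, 735, 758, 758, 758, 728, 347, 334, 417, 447, 435, 677, 750, 629, 583, 509, 451]
245 [448, 452, 451, 449, 448, 449, 448, 448, 449, 448, 417, 346, 379, 480, 443, 420, 451, 411, 482, 480, 150]
   [450, 449, 451, 449, 448, 448, 447, 449, 448, 448, 446, 345, 359, 468, 457, 422, 451, 412, 484, 483, 153]
```

The key stands seated in its hole: the bar has the same height and angle as at the start, about 4 mm aside, which is within the hole's play. Next I'll look down the shaft at the stem, numerically.

```bash
python3 -c "
from h import *
print(go([546,5,450],-67.5),go([546,5,335],-67.5))"
```

```text
[0.49, -10.66, 0.04, -0.01] [0.4, -10.71, 4.64, -0.01]
```

carry_out(increments=[[0,-0.6,0,0],[0,-1.6,0,0],[0.1,-2.8,0,0],[0.2,-4,0,0],[0.2,-5.2,0,0],[0.3,-6.5,0,0],[0.3,-7.8,0,0],[0.4,-9,0,0],[0.4,-10,0,0],[0.4,-10.7,0,0]])

```text
time: 51.48
position: [542.2, 7.4, 450.0]
tcp_rot: [3.076, 0.613, 0.031]
force: [-0.0, -0.5, 0.4]
finger_gap: 0.799
```

carry_out(increments=[[0,0,0.6,0],[0,0,1.4,0],[0,0,2.3,0],[0,0,3.2,0],[0,0,4,0],[0,0,4.5,0],[0,0,4.6,0],[0,0,4.6,0]])

```text
time: 52.15
position: [544.1, 7.3, 333.8]
tcp_rot: [3.077, 0.614, 0.027]
force: [-0.6, 1.1, 0.8]
finger_gap: 0.795
```

```bash
cat > stem.py <<'E'
from h import *
s=r.get_state();M=R.from_rotvec(s['tcp_rot']).as_matrix();yaw=np.degrees(np.arctan2(M[1,1],M[0,1]));print(s['time'],s['position'],'yaw',yaw)
im=shot('wrist','w21');b=proj(im,[612,32,33]);print(b,proj(im,[612,32,120]))
g=cv2.cvtColor(im['frame'],cv2.COLOR_RGB2GRAY);u,v=b.round().astype(int)
cr=g[v-22:v+23,u-22:u+23];print(cr[::3,::3])
m=((cr>50)).astype(np.uint8);n,l,st,ce=cv2.connectedComponentsWithStats(m);i=l[22,22]
c,_=cv2.findContours((l==i).astype(np.uint8),0,1);q=cv2.minAreaRect(max(c,key=len));print(st[i],q,'stem az mod90',(yaw-q[2])%90)
E
python3 stem.py
```

```text
52.15 [544.1   7.3 333.8] yaw -67.44055026552569
[322.4 104.9] [325.1 101.4]
[[ 79  66  92  92  89  90  90  92  89  90  91  93  92  92  91]
 [ 39  90  89  89  86  53  30  24  23  27  42  85  91  89  93]
 [ 85  91  92  81  23  26  25  20  25  24  27  24  62  90  90]
 [ 91  91  83  24  23  24  58  27  25  21  24  24  25  69  92]
 [ 91  91  21  20  21  27  81  83  66  37  25  26  22  24  88]
 [ 91  87  21  26  19  38  81  83  83  86  76  54  22  23  53]
 [ 89  47  20  21  22  75  84  98  93  81  80  83  38  22  28]
 [ 91  35  25  22  28  79  81 101 103 100  80  82  26  24  23]
 [ 90  33  26  24  55  79  86  99  99  85  79  60  20  23  25]
 [ 93  43  26  23  74  76  73  77  85  77  80  26  22  25  28]
 [ 93  85  21  23  22  46  73  75  75  75  69  24  22  23  77]
 [ 96  97  32  21  22  23  20  35  69  77  28  19  20  25  95]
 [ 61  96  98  24  24  24  23  23  20  30  20  21  25  80  95]
 [118  62  99  83  22  21  18  25  22  24  19  21  90  96  98]
 [125 122  81  97  96  62  33  23  24  27  55  95  98  97 107]]
[ 11   9  25  27 415] ((23.14655303955078, 21.99138069152832), (20.22119140625, 20.6151123046875), 23.198591232299805) stem az mod90 89.36085850217451
```

carry_out(increments=[[0,0,-0.6,0],[0,0,-1.5,0],[0,0,-2.5,0],[0,0,-3.5,0],[0,0,-4.3,0],[0,0,-4.8,0],[0,0,-4.8,0]])

```text
time: 52.78
position: [542.5, 7.7, 458.8]
tcp_rot: [3.075, 0.613, 0.039]
force: [0.9, 0.1, 0.4]
finger_gap: 0.802
```

Run:
```python
from h import *
import pickle
s=r.get_state();print(s['time'],s['position'])
for n in('top','scene'):
    a=pickle.load(open(n+'0.pkl','rb'));b=shot(n,n+'_end')
    d=np.abs(a['frame'].astype(int)-b['frame'].astype(int)).sum(2)
    m=cv2.morphologyEx((d>90).astype(np.uint8),cv2.MORPH_OPEN,np.ones((3,3)));k,l,st,ce=cv2.connectedComponentsWithStats(m)
    print(n,[st[i].tolist() for i in range(1,k) if st[i,4]>15])
    hs=cv2.cvtColor(b['frame'],cv2.COLOR_RGB2HSV);cap=cv2.inRange(hs,(100,140,60),(125,255,255));k,l,st,ce=cv2.connectedComponentsWithStats(cap)
    print([(st[i].tolist(),ray(b,*ce[i],95)) for i in range(1,k) if 40<st[i,4]<600])
    for p in[(461.8,-329,98),(438,-254,98),(490,331,108),(460.5,255.7,108)]:print(proj(b,p))
```

```text
52.7833 [542.5   7.7 458.8]
top [[270, 110, 183, 290, 24769], [270, 138, 6, 6, 25], [411, 151, 7, 5, 30], [482, 150, 5, 7, 24], [309, 157, 6, 4, 21], [244, 160, 6, 6, 28], [480, 162, 60, 44, 1278], [292, 171, 23, 20, 232], [421, 172, 9, 11, 67], [310, 175, 12, 12, 104], [220, 218, 37, 22, 359], [213, 221, 5, 18, 55], [307, 221, 6, 3, 18], [295, 224, 11, 6, 59], [409, 226, 48, 27, 750], [205, 230, 6, 3, 18], [591, 347, 7, 4, 21], [453, 384, 5, 4, 19]]
[([440, 229, 16, 13, 157], array([ 462.3, -332.8,   95. ])), ([412, 238, 15, 13, 145], array([ 437.8, -253.1,   95. ]))]
[446.2 234.9]
[419.6 243.8]
[205.5 226. ]
[233.1 236.6]
scene [[202, 0, 32, 32, 612], [242, 0, 31, 54, 1197], [273, 0, 18, 18, 285], [296, 0, 14, 11, 101], [317, 0, 7, 17, 84], [0, 8, 7, 17, 66], [323, 11, 8, 13, 66], [269, 20, 4, 5, 18], [311, 21, 15, 23, 208], [0, 26, 4, 8, 28], [224, 32, 17, 57, 387], [263, 36, 70, 95, 3361], [0, 39, 17, 17, 170], [0, 55, 17, 13, 116], [237, 56, 5, 8, 26], [35, 83, 7, 6, 34], [238, 90, 4, 5, 18], [50, 111, 6, 8, 36], [1, 116, 11, 12, 94], [320, 117, 3, 6, 18], [285, 131, 11, 9, 58], [347, 151, 14, 20, 239], [309, 154, 16, 25, 297], [418, 166, 4, 5, 17], [305, 178, 86, 58, 2488], [192, 190, 23, 24, 316], [391, 195, 12, 8, 63], [155, 201, 42, 45, 922], [403, 203, 6, 3, 18], [386, 204, 10, 5, 35], [405, 207, 9, 11, 75], [322, 209, 7, 5, 32], [190, 211, 31, 23, 276], [30, 262, 76, 45, 1446], [28, 275, 27, 11, 81]]
[([191, 190, 18, 18, 241], array([ 442.6, -253.4,   95. ])), ([158, 201, 19, 18, 257], array([ 466.6, -332. ,   95. ]))]
[168.9 207.1]
[199.7 196.5]
[416.2 167.7]
[386.7 166.6]
```

Run:
```python
from h import *
a=cv2.imread('pics/t9.png').astype(int);b=cv2.imread('pics/top_end.png').astype(int)
for n,(x,y,w,h) in {'basket':(188,198,78,72),'tray':(396,210,66,64)}.items():
    d=np.abs(a-b).sum(2)[y:y+h,x:x+w];print(n,d.mean(),(d>90).sum())
im=shot('scene','e2')
# flask bases by shading: local change vs start
import pickle;s0=pickle.load(open('scene0.pkl','rb'))['frame'].astype(int)
d=np.abs(s0-im['frame'].astype(int)).sum(2)[140:225,360:440]
m=(d>40).astype(np.uint8);m=cv2.morphologyEx(m,cv2.MORPH_CLOSE,np.ones((5,5)));k,l,st,ce=cv2.connectedComponentsWithStats(m)
print([(st[i]+[360,140,0,0,0]).tolist() for i in range(1,k) if st[i,4]>30])
for p in[(490,331),(460.5,255.7)]:print('pred rim,base',proj(im,[*p,108]),proj(im,[*p,5]))
```

```text
basket 5.193376068376068 0
tray 210.42850378787878 3190
[[360, 165, 80, 60, 2504]]
pred rim,base [416.2 167.7] [411.5 197.5]
pred rim,base [386.7 166.6] [383.6 196.2]
```

```bash
python3 -c "
from rig import r
print(r.job_done(), r.get_state()['time'])"
```

```text
the job is handed in; nothing more can be done
the job is handed in; nothing more can be done
```

The job is done and handed in at about 53 s. The platform was cleared: both flasks present stand in the wire basket and both bottles present stand in the plastic tray. After that I turned the lock clockwise to its stop and put the T-key back in its hole.

**Last checks**
- **Vessels:** The basket view has not changed since I saw both flasks standing in it. Both bottle caps sit within about 5 mm of where I set them down, at standing height.
- **Lock:** The torque climbed to 1.4 N m against about 0.25 N m of lock friction. Seen down the shaft afterwards, the stem had turned about 83° and lay square to the platform to within 1°, so I take it to be on its stop.
- **Key:** It stands upright and seated, with its bar at the same height and angle as at the start.
- **Everything else:** The before-and-after pictures showed no other object moved. The difference near the balance looks like the arm's shadow.

**What did not go cleanly**
- **Grip on the key:** The key slid and leaned a little in the jaws while turning. It touched down about 5 mm early in its hole, at about 25 N, and dropped in and straightened when released. It now stands about 4 mm from its first position, within the hole's play.
- **Picture limit:** All 16 picture views were used up before the key was put back, so the last checks were worked out from the image data rather than seen by eye.

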